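# Nip up the clamp cranks round the lid of the infusion pot

### The arm

A 6-joint arm with a two-finger parallel gripper is mounted at the origin on the work surface. World frame = base frame: x ahead of the robot, y to its left, z up, the work surface at z = 0. Lengths are in m, angles in rad, forces in N, time in s.
With the tool pointing down it reaches from about 0.3 to 0.875 m from the base axis. Payload 4.2 kg.
Tool frame: the origin (TCP) lies between the finger pads; the fingertips stand ahead of it and the grasp point (between the pads) lies 8 mm behind it (tcp_to_tips is the z of the fingertips in the tool frame, in m); z points along the fingers, y is the direction in which the jaws open and shut (so a half turn about z gives the same grasp; the last joint's range is limited). The gripper opens to 85 mm and grips with 20 to 120 N. Pads are 22 mm wide; open, the fingers measure 114 mm over their backs; the gripper's body (76 mm by 85 mm) begins 54 mm behind the grasp point. The pads swing forward as they close: fully open they stand 13 mm farther back than shut.
Start: joints at [-1.291, 0.32, 1.565, -0, 1.257, -0.02], TCP at [0.17, -0.549, 0.242] pointing down, gripper open.
Joint ranges: [-3.11, 3.11], [-0.84, 2.01], [0.21, 2.61], [-1.34, 4.49], [0.05, 2.63], [-2.56, 2.56]. Speed limits (rad/s): [2.57, 2.57, 3.14, 3.14, 3.14, 3.14].

### API

Orientations are given as a rotation vector (axis times angle).
In Python, from cell import observe, grab_frame, camera_info, close_job, tcp_to_tips gives the robot as it stands.
- The arm moves only by the tool carry_out, never from a script. Its argument "moves" is a list that holds one entry, the list of rows, each a list of 6 numbers: the shift along the tool's x, y, z in cm, then the turn, a rotation vector about the tool's x, y, z in rad. A call has 1 to 5 rows; each row shifts and turns the commanded pose from where the row before left it, along the tool's axes as they then stand; what a row does not reach is not made up. A row lasts 1/10 s, in which the tool goes at most 50 mm and 8.59 degrees, less where a joint would pass 70% of its speed; a pose out of reach is approached as far as the arm can. A call is refused whole if a number of a shift passes 5 or a number of a turn 0.15, either way. A call with a gripper value outside its range is refused whole. "fingers" is the opening, from 0 (shut) to 1 (fully open), set as the call begins (left out, the last holds). The fingers move at their own pace and stop on an object; "force" is the grip in N (left out, the last holds). Time passes only in rows, so rows that do not move let the fingers close. It gives the time, the measured TCP pose, the force and the opening at its end, in the units of the state.
- observe(): the state, without advancing time (a new reading comes with each control period).
- grab_frame(name): name is "scene" or "top" or "wrist"; returns the picture (420x560x3 uint8, red, green, blue); there is no depth.
- camera_info(name): a dict with "K" (3x3 intrinsics, pixels), "T" (4x4, takes a point from camera to world coordinates). Camera axes: x right, y down, z forward; pixel columns grow to the right and rows downward; lengths in m; the calibration is good to about 2 mm. The wrist camera is an equidistant fisheye: a pixel r from the principal point sees the ray r / f radians off the axis. A picture is of the moment at which its call begins: read the wrist's pose just before it. camera_info takes no time and is no camera call; for the wrist camera it gives the pose at the moment of the call.
- close_job(): hands the job in, once; it reports no verdict.
The state is a dict: "time_s": time; "joints": joint angles; "dq": joint speeds; "joint_efforts": joint torques, N m; "tool_pos": TCP position; "tool_rot": TCP orientation; "contact_force": force on the tool from outside, world axes, zero at the start; "moment": the same for the moment, N m; "opening": opening from 0.0 (shut) to 1.0 (fully open).
Only numpy, scipy, OpenCV 4.12 (cv2) and the standard library are available. Lean on these libraries where they do the work, as an engineer would, in place of code of your own. Each camera call takes 0.05 s, during which the arm holds its last target.

### The job

Clamp the lid of the infusion pot: start with the red crank and go round the rim clockwise (red, yellow, blue), finishing each before the next. Turn each crank clockwise until you feel it bite, then one quarter turn more: too little leaks, too much crushes the gasket. Do not lean on the lid, and leave everything else on the table where it is.

Things in the scene. Friction and masses are not known exactly. Their poses are not given: they have to be found in the camera images.
- pot: Steel herb-infusion pot bolted to the table, 248 mm across its flange; origin on its axis at table level. It does not move. Three cranks stand round its lid, their screws 90 mm from its axis, 120 degrees apart; clockwise from above: red, yellow, blue.
- lid: Steel lid with a glass window on the pot, 248 mm across, 9 mm thick; origin on the pot's axis at the lid's underside, its upper face 9 mm above that (100 mm above the table). A brass valve of 28 mm diameter stands 11 mm high in its middle. Finger force on it must stay below 15 N.
- crank1_grip (a point): Middle of the upright red handle post of a small crank: post 14 mm across, 37 mm tall, its top 50 mm and this point 32 mm above the lid's upper face. A flat arm (top 13 mm above the lid) joins it to its screw. This frame's x points outward from the screw's vertical axis, 38 mm away. Clockwise from above tightens; it stays where left. Its starting direction is arbitrary.
- clamp1 (a joint): Downward travel (m) of the jaw below the flange under the red crank: 0 until it bites, then 0.0004 per quarter turn (lost in noise). The loose crank swings freely (0.5 N at the post) for a hidden 5 to 80 degrees, different for each, till it bites; from there it takes 8 N at the post to move it, 10 N a quarter turn on. The bite shows only as force while moving. No spring-back. The post does not spin in its crank.
- crank2_grip (a point): Middle of the upright yellow handle post of a small crank: post 14 mm across, 37 mm tall, its top 50 mm and this point 32 mm above the lid's upper face. A flat arm (top 13 mm above the lid) joins it to its screw. This frame's x points outward from the screw's vertical axis, 38 mm away. Clockwise from above tightens; it stays where left. Its starting direction is arbitrary.
- clamp2 (a joint): Downward travel (m) of the jaw below the flange under the yellow crank: 0 until it bites, then 0.0004 per quarter turn (lost in noise). The loose crank swings freely (0.5 N at the post) for a hidden 5 to 80 degrees, different for each, till it bites; from there it takes 8 N at the post to move it, 10 N a quarter turn on. The bite shows only as force while moving. No spring-back. The post does not spin in its crank.
- crank3_grip (a point): Middle of the upright blue handle post of a small crank: post 14 mm across, 37 mm tall, its top 50 mm and this point 32 mm above the lid's upper face. A flat arm (top 13 mm above the lid) joins it to its screw. This frame's x points outward from the screw's vertical axis, 38 mm away. Clockwise from above tightens; it stays where left. Its starting direction is arbitrary.
- clamp3 (a joint): Downward travel (m) of the jaw below the flange under the blue crank: 0 until it bites, then 0.0004 per quarter turn (lost in noise). The loose crank swings freely (0.5 N at the post) for a hidden 5 to 80 degrees, different for each, till it bites; from there it takes 8 N at the post to move it, 10 N a quarter turn on. The bite shows only as force while moving. No spring-back. The post does not spin in its crank.
- jar1: Clear jar with white screw lid, 68 mm across, 62 mm tall. Leave alone. Origin: centre of its underside.
- jar2: Clear jar with white screw lid, 68 mm across, 62 mm tall. Leave alone. Origin: centre of its underside.
- blue_bottle: Blue bottle with white cap, 42 mm across, 120 mm tall. Leave alone. Origin: centre of its underside.
- amber_bottle: Small amber bottle with black cap, 40 mm across, 85 mm tall. Leave alone. Origin: centre of its underside.
- green_bowl: Small green bowl, 84 mm across, 36 mm tall. Leave alone. Origin: centre of its underside.
- spare_knob: Spare crank with a black post, 50 x 24 mm, 44 mm tall; not needed. Leave alone. Origin: centre of its underside.
- spare_ring: Black rubber ring lying flat, 80 mm across, 6 mm thick; not needed. Leave alone. Origin: centre of its underside.

How it is judged:
By the outcome, as a careful person would: the job done as asked, in the order asked, and still so for the second after the job is handed in, with the robot touching nothing.
It also fails if it takes over 72 s, if anything falls off the work surface, if the arm or the gripper's body presses on something with over 40 N, if the wrist force passes 120 N, or if a joint passes its speed limit or range.

## Working session

There is one attempt and no reset: what is moved stays moved. The work goes in short steps, Python scripts to look and compute and a tool call to move; the robot and the scene stay as the last step left them, time stands still between calls to the robot, and variables do not carry over. Pictures are saved under pics/ and viewed, and the job is handed in when it is done.

Besides the shell and the picture viewer there is one more tool, called after ">>>" as name(argument=value, ...) on one line, values as JSON. carry_out: Moves the arm, as the interface text tells. Its arguments: {"type":"object","properties":{"moves":{"type":"array","items":{"type":"array","items":{"type":"array","items":{"type":"number"}}}},"fingers":{"type":"number"},"force":{"type":"number"}},"required":["moves"]}

```bash
ls; mkdir -p pics; python3 - <<'E'
from cell import *
import cv2,json
print(observe()); print(tcp_to_tips)
for n in("top","scene"):
    im=grab_frame(n); cv2.imwrite(f"pics/{n}0.png",im[:,:,::-1]); i=camera_info(n); print(n,i)
E
```

```text
pics
{'time_s': 0.0, 'joints': array([-1.29098000e+00,  3.20314849e-01,  1.56568520e+00, -4.74380604e-05,
        1.25739408e+00, -2.00053787e-02]), 'dq': array([-0.00158995, -0.00098083, -0.00088825,  0.00041879,  0.00021569,
       -0.00061293]), 'joint_efforts': array([ 1.14251878e-03, -4.15529251e+01, -2.34162498e+01, -1.27595076e-04,
        8.10416881e-03,  2.40051008e-05]), 'tool_pos': array([ 0.16968421, -0.54891336,  0.24146666]), 'tool_rot': array([-3.10459384e+00, -4.68953671e-01,  4.36588285e-04]), 'contact_force': array([ 5.33356605e-01, -2.93858766e-01, -2.45971291e-04]), 'moment': array([ 0.09038132, -0.01693946, -0.00289892]), 'opening': 0.9974658472798351}
0.011
top {'K': array([[422.82490308,   0.        , 277.15494884],
       [  0.        , 422.82490308, 210.40352758],
       [  0.        ,   0.        ,   1.        ]]), 'T': array([[ 0.0060353 , -0.99745173,  0.07108885,  0.40791109],
       [-0.99994521, -0.00662782, -0.00810205,  0.00998146],
       [ 0.00855257, -0.07103605, -0.99743708,  1.2878227 ],
       [ 0.        ,  0.        ,  0.        ,  1.        ]])}
scene {'K': array([[497.72801599,   0.        , 281.40386654],
       [  0.        , 497.72801599, 211.99379498],
       [  0.        ,   0.        ,   1.        ]]), 'T': array([[-0.51466985,  0.73651012, -0.43893939,  1.0246719 ],
       [ 0.85727109,  0.45051892, -0.24923679,  0.31984849],
       [ 0.01418509, -0.50456471, -0.86325734,  1.15521251],
       [ 0.        ,  0.        ,  0.        ,  1.        ]])}
```

View pics/top0.png

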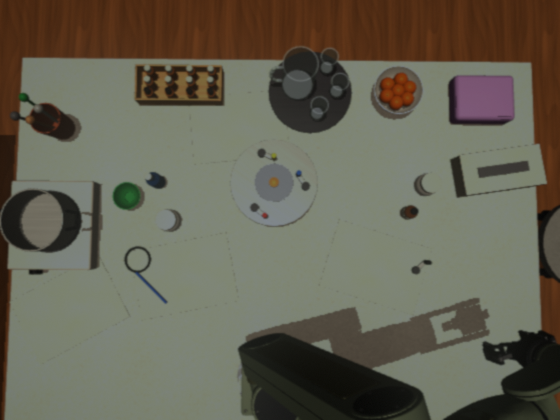

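View pics/scene0.png

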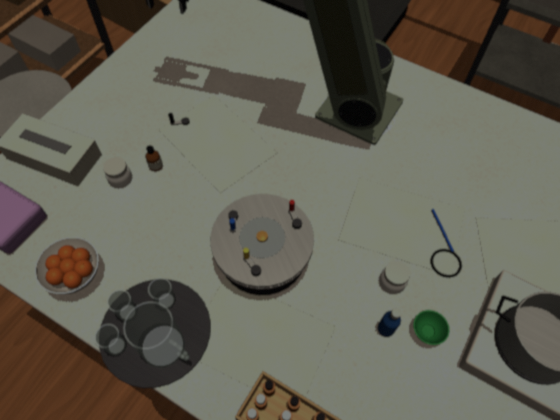

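The pot is at about (274,183) in the top image. The red post is near (264,215), the yellow near (273,157) and the blue near (298,174). I'll zoom in and measure.

```bash
python3 - <<'E'
import cv2,numpy as np
a=cv2.imread("pics/top0.png")[130:240,215:335]; b=cv2.imread("pics/scene0.png")[180:300,195:330]
a=cv2.resize(a,None,fx=6,fy=6,interpolation=cv2.INTER_CUBIC)[:600]; cv2.imwrite("pics/topz.png",cv2.convertScaleAbs(a,alpha=1.3))
b=cv2.resize(b,None,fx=5,fy=5,interpolation=cv2.INTER_CUBIC);cv2.imwrite("pics/scz.png",cv2.convertScaleAbs(b,alpha=1.3))
for n in("top","scene"):
    im=cv2.imread(f"pics/{n}0.png"); h=cv2.cvtColor(im,cv2.COLOR_BGR2HSV)
    x0,y0,x1,y1=(230,138,318,230) if n=="top" else (208,195,316,292)
    for c,(lo,hi) in dict(red=(0,8),yel=(22,35),blue=(100,130)).items():
        m=((h[...,0]>=lo)&(h[...,0]<=hi)&(h[...,1]>140)); 
        mm=np.zeros_like(m); mm[y0:y1,x0:x1]=m[y0:y1,x0:x1]
        k,l,s,ce=cv2.connectedComponentsWithStats(mm.astype(np.uint8))
        print(n,c,[(s[i].tolist(),ce[i].round(1).tolist()) for i in range(1,k) if s[i,4]>3])
E
```

```text
top red [([263, 214, 4, 3, 9], [264.3, 214.9])]
top yel [([272, 154, 4, 4, 11], [273.4, 155.5]), ([273, 181, 2, 3, 6], [273.5, 182.0])]
top blue [([297, 171, 3, 4, 8], [298.2, 172.8])]
scene red [([290, 200, 4, 10, 37], [291.5, 204.6])]
scene yel [([261, 237, 4, 4, 12], [262.2, 238.6]), ([244, 249, 5, 7, 24], [245.7, 251.5])]
scene blue [([230, 218, 4, 11, 34], [231.8, 222.6])]
```

View pics/topz.png

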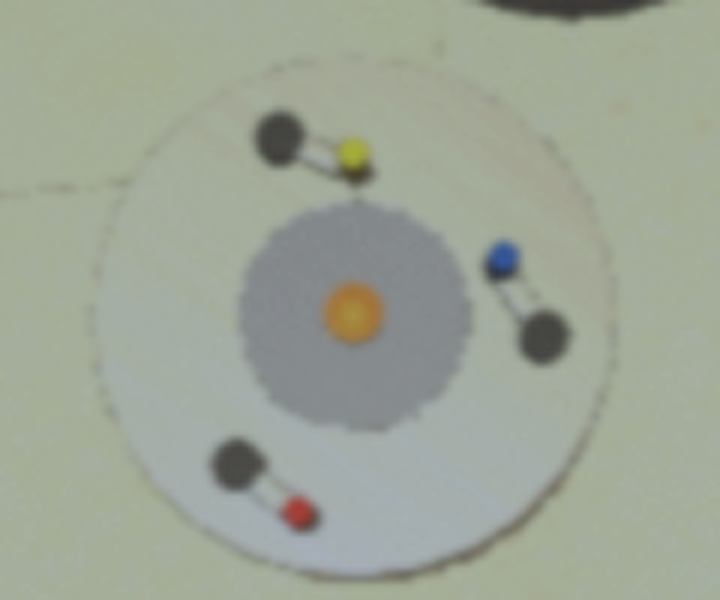

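View pics/scz.png

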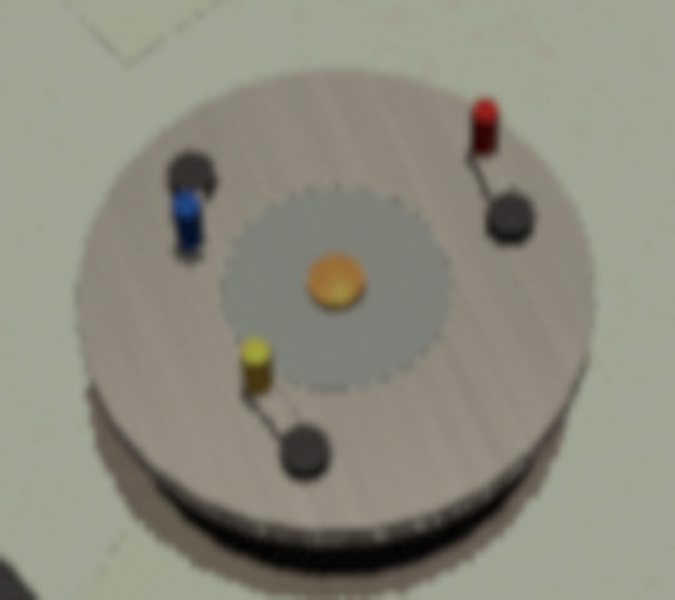

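```bash
cat > meas.py <<'E'
import numpy as np
from cell import camera_info
def proj(n,P,ci=None):
    i=ci or camera_info(n); T=np.linalg.inv(i["T"]); p=T[:3,:3]@P+T[:3,3]; q=i["K"]@p; return q[:2]/q[2]
E
python3 - <<'E'
from meas import *
from scipy.optimize import least_squares
up=lambda l,f,o:[(np.array(p)+.5)/f-.5+o for p in l]
top=up([(353,315),(238,465),(279,138),(543,337),(299,513),(354,153),(504,257)],6,(215,130))
sc=up([(336,280),(510,218),(306,452),(192,175),(485,107),(256,350),(187,201)],5,(195,180))
C={n:camera_info(n) for n in("top","scene")}
def pts(x):
    cx,cy,ph,hs=x[:4]; a=x[4:7]
    s=[np.array([cx+.09*np.cos(ph-k*2*np.pi/3),cy+.09*np.sin(ph-k*2*np.pi/3),.1+hs]) for k in range(3)]
    g=[np.array([s[k][0]+.038*np.cos(a[k]),s[k][1]+.038*np.sin(a[k]),.15]) for k in range(3)]
    return [np.array([cx,cy,.111])]+s+g
def f(x,sh=True):
    P=pts(x); r=[]
    for j,(n,m) in enumerate((("top",top),("scene",sc))):
        for p,q in zip(P,m): r.append((proj(n,p,C[n])-q-x[7+2*j:9+2*j]))
    return np.concatenate(r+[x[7:11]/1.0,[(x[3]-.015)/.005]])
best=None
r=least_squares(f,[.43,.02,2.4,.015,-2.2,-1.5,.8,0,0,0,0])
print(r.cost,r.x.round(4)); print(r.fun[:28].reshape(2,7,2).round(1).tolist())
P=pts(r.x)
for p in P: print(p.round(4), np.hypot(*p[:2]).round(3))
print('crank deg',np.degrees(r.x[4:7])%360,'phase',np.degrees(r.x[2]))
E
```

```text
1.208478361800815 [ 0.572   0.0112  2.4988  0.011  -2.2484 -1.9894  0.6064 -0.0516  0.046
 -0.059  -0.0047]
[[[0.1, -0.3], [-0.2, 0.2], [0.1, -0.1], [0.3, 0.0], [-0.1, -0.1], [-0.1, 0.2], [-0.1, 0.1]], [[0.0, -0.6], [0.2, -0.5], [-0.1, -0.2], [-0.1, 0.0], [0.1, 0.5], [-0.1, 0.2], [-0.0, 0.6]]]
[0.572  0.0112 0.111 ] 0.572
[0.5    0.0651 0.111 ] 0.504
[0.6548 0.0466 0.111 ] 0.656
[ 0.5613 -0.0782  0.111 ] 0.567
[0.4762 0.0355 0.15  ] 0.478
[0.6393 0.0119 0.15  ] 0.639
[ 0.5926 -0.0565  0.15  ] 0.595
crank deg [231.17815685 246.01573141  34.74546959] phase 143.16833898242768
```

```bash
cat > plan.py <<'E'
import numpy as np
from cell import observe
from scipy.spatial.transform import Rotation as R
SCR={'r':(.5000,.0651),'y':(.6548,.0466),'b':(.5613,-.0782)}
def state():
    o=observe(); M=R.from_rotvec(o['tool_rot']).as_matrix()
    beta=np.degrees(np.arctan2(M[1,1],M[0,1])); return o,M,beta
def plan(p,beta,dirn=0,rmax=.148,smax=4.5):
    """rows to bring TCP to p with tool y at world angle beta(deg), pointing down; dirn +1/-1 forces CCW/CW"""
    o,M,b=state(); db=(beta-b+180)%360-180
    if dirn>0 and db<0: db+=360
    if dirn<0 and db>0: db-=360
    d=np.array(p)-o['tool_pos']
    n=int(max(np.ceil(abs(np.radians(db))/rmax),np.ceil(np.linalg.norm(d)/(smax/100)),1))
    rows=[]; 
    for i in range(n):
        be=np.radians(b+db*i/n); y=np.array([np.cos(be),np.sin(be),0]); z=np.array([0,0,-1.]); x=np.cross(y,z)
        s=d/n*100
        rows.append([round(float(s@x),2),round(float(s@y),2),round(float(s@z),2),0,0,round(float(-np.radians(db)/n),4)])
    print('tilt',np.degrees(np.arccos(-M[2,2])).round(2),'beta',b.round(1),'n',n)
    for i in range(0,n,5): print(rows[i:i+5])
def rep(k):
    o,M,b=state(); s=np.array(SCR[k]); d=o['tool_pos'][:2]-s; a=np.arctan2(d[1],d[0])
    f=o['contact_force']; t=np.array([np.sin(a),-np.cos(a)]); r=np.array([np.cos(a),np.sin(a)])
    print(f"t={o['time_s']:.2f} pos={o['tool_pos'].round(4)} ang={np.degrees(a)%360:.2f} rad={1000*np.hypot(*d):.1f} beta={b:.1f} Ft={f[:2]@t:.2f} Fr={f[:2]@r:.2f} Fz={f[2]:.2f} Mz={o['moment'][2]:.2f} open={o['opening']:.3f} q6={np.degrees(o['joints'][5]):.1f}")
E
python3 -c "
from plan import *
plan((.4762,.0355,.215),131,1)"
```

```text
tilt 0.09 beta -72.8 n 25
[[1.86, -1.87, 0.11, 0, 0, -0.1423], [2.11, -1.59, 0.11, 0, 0, -0.1423], [2.31, -1.27, 0.11, 0, 0, -0.1423], [2.47, -0.93, 0.11, 0, 0, -0.1423], [2.58, -0.57, 0.11, 0, 0, -0.1423]]
[[2.63, -0.2, 0.11, 0, 0, -0.1423], [2.63, 0.17, 0.11, 0, 0, -0.1423], [2.58, 0.55, 0.11, 0, 0, -0.1423], [2.48, 0.91, 0.11, 0, 0, -0.1423], [2.33, 1.25, 0.11, 0, 0, -0.1423]]
[[2.13, 1.57, 0.11, 0, 0, -0.1423], [1.88, 1.85, 0.11, 0, 0, -0.1423], [1.6, 2.1, 0.11, 0, 0, -0.1423], [1.29, 2.31, 0.11, 0, 0, -0.1423], [0.95, 2.46, 0.11, 0, 0, -0.1423]]
[[0.59, 2.57, 0.11, 0, 0, -0.1423], [0.22, 2.63, 0.11, 0, 0, -0.1423], [-0.16, 2.64, 0.11, 0, 0, -0.1423], [-0.53, 2.59, 0.11, 0, 0, -0.1423], [-0.89, 2.48, 0.11, 0, 0, -0.1423]]
[[-1.24, 2.33, 0.11, 0, 0, -0.1423], [-1.55, 2.13, 0.11, 0, 0, -0.1423], [-1.84, 1.89, 0.11, 0, 0, -0.1423], [-2.09, 1.61, 0.11, 0, 0, -0.1423], [-2.3, 1.3, 0.11, 0, 0, -0.1423]]
```

>>> carry_out(moves=[[[0,0,0,0,0,-0.1]]], fingers=0.5, force=30)

```text
time_s: 0.2
tool_pos: [0.1697, -0.5491, 0.2417]
tool_rot: [-3.077, -0.627, 0.0]
contact_force: [-0.5, -0.2, 0.2]
opening: 0.858
```

```bash
python3 -c "
from plan import *
rep('r');plan((.4762,.0355,.215),131,1)"
```

```text
t=0.20 pos=[ 0.1697 -0.5491  0.2417] ang=241.73 rad=697.3 beta=-67.0 Ft=0.31 Fr=0.39 Fz=0.22 Mz=0.02 open=0.858 q6=-7.0
tilt 0.07 beta -67.0 n 24
[[2.13, -1.74, 0.11, 0, 0, -0.144], [2.36, -1.42, 0.11, 0, 0, -0.144], [2.54, -1.07, 0.11, 0, 0, -0.144], [2.66, -0.69, 0.11, 0, 0, -0.144], [2.73, -0.3, 0.11, 0, 0, -0.144]]
[[2.75, 0.09, 0.11, 0, 0, -0.144], [2.71, 0.49, 0.11, 0, 0, -0.144], [2.61, 0.87, 0.11, 0, 0, -0.144], [2.46, 1.24, 0.11, 0, 0, -0.144], [2.25, 1.58, 0.11, 0, 0, -0.144]]
[[2.0, 1.88, 0.11, 0, 0, -0.144], [1.71, 2.15, 0.11, 0, 0, -0.144], [1.39, 2.37, 0.11, 0, 0, -0.144], [1.03, 2.55, 0.11, 0, 0, -0.144], [0.66, 2.67, 0.11, 0, 0, -0.144]]
[[0.27, 2.74, 0.11, 0, 0, -0.144], [-0.13, 2.75, 0.11, 0, 0, -0.144], [-0.52, 2.7, 0.11, 0, 0, -0.144], [-0.9, 2.6, 0.11, 0, 0, -0.144], [-1.27, 2.44, 0.11, 0, 0, -0.144]]
[[-1.6, 2.23, 0.11, 0, 0, -0.144], [-1.91, 1.98, 0.11, 0, 0, -0.144], [-2.17, 1.69, 0.11, 0, 0, -0.144], [-2.39, 1.36, 0.11, 0, 0, -0.144]]
```

>>> carry_out(moves=[[[2.13,-1.74,0.11,0,0,-0.144],[2.36,-1.42,0.11,0,0,-0.144],[2.54,-1.07,0.11,0,0,-0.144],[2.66,-0.69,0.11,0,0,-0.144],[2.73,-0.3,0.11,0,0,-0.144]]])

```text
time_s: 0.7
tool_pos: [0.2342, -0.4264, 0.2364]
tool_rot: [-2.656, -1.676, -0.0]
contact_force: [-0.6, 0.4, -0.3]
opening: 0.494
```

>>> carry_out(moves=[[[2.75,0.09,0.11,0,0,-0.144],[2.71,0.49,0.11,0,0,-0.144],[2.61,0.87,0.11,0,0,-0.144],[2.46,1.24,0.11,0,0,-0.144],[2.25,1.58,0.11,0,0,-0.144]]])

```text
time_s: 1.2
tool_pos: [0.2984, -0.3048, 0.231]
tool_rot: [-1.896, -2.504, -0.0]
contact_force: [-0.3, -0.3, -0.3]
opening: 0.505
```

>>> carry_out(moves=[[[2.0,1.88,0.11,0,0,-0.144],[1.71,2.15,0.11,0,0,-0.144],[1.39,2.37,0.11,0,0,-0.144],[1.03,2.55,0.11,0,0,-0.144],[0.66,2.67,0.11,0,0,-0.144]]])

```text
time_s: 1.7
tool_pos: [0.3624, -0.1833, 0.2256]
tool_rot: [-0.892, -3.012, -0.0]
contact_force: [0.9, 0.0, 1.5]
opening: 0.5
```

```bash
python3 -c "
from plan import *
rep('r');plan((.4762,.0355,.215),131,1)"
```

```text
t=1.70 pos=[ 0.3624 -0.1833  0.2256] ang=241.01 rad=283.9 beta=57.0 Ft=-0.80 Fr=-0.49 Fz=1.52 Mz=0.01 open=0.500 q6=-85.4
tilt 0.02 beta 57.0 n 9
[[0.26, 2.73, 0.12, 0, 0, -0.1435], [-0.13, 2.74, 0.12, 0, 0, -0.1435], [-0.52, 2.69, 0.12, 0, 0, -0.1435], [-0.9, 2.59, 0.12, 0, 0, -0.1435], [-1.26, 2.43, 0.12, 0, 0, -0.1435]]
[[-1.59, 2.23, 0.12, 0, 0, -0.1435], [-1.9, 1.98, 0.12, 0, 0, -0.1435], [-2.16, 1.69, 0.12, 0, 0, -0.1435], [-2.38, 1.36, 0.12, 0, 0, -0.1435]]
```

>>> carry_out(moves=[[[0.26,2.73,0.12,0,0,-0.1435],[-0.13,2.74,0.12,0,0,-0.1435],[-0.52,2.69,0.12,0,0,-0.1435],[-0.9,2.59,0.12,0,0,-0.1435],[-1.26,2.43,0.12,0,0,-0.1435]]])

```text
time_s: 2.2
tool_pos: [0.4264, -0.0621, 0.2195]
tool_rot: [0.222, -3.133, -0.0]
contact_force: [0.5, -0.5, -0.1]
opening: 0.501
```

>>> carry_out(moves=[[[-1.59,2.23,0.12,0,0,-0.1435],[-1.9,1.98,0.12,0,0,-0.1435],[-2.16,1.69,0.12,0,0,-0.1435],[-2.38,1.36,0.12,0,0,-0.1435],[0,0,0,0,0,0]]])

```text
time_s: 2.7
tool_pos: [0.4784, 0.036, 0.2144]
tool_rot: [-1.098, 2.943, 0.001]
contact_force: [-0.0, -0.2, -0.8]
opening: 0.498
```

```bash
python3 - <<'E'
from plan import *
from cell import *
import cv2
rep('r'); ci=camera_info("wrist"); im=grab_frame("wrist"); cv2.imwrite("pics/w1.png",im[:,:,::-1])
print(ci)
np.save("w1T.npy",ci["T"])
E
```

```text
t=2.70 pos=[0.4784 0.036  0.2144] ang=233.42 rad=36.3 beta=130.9 Ft=-0.10 Fr=0.21 Fz=-0.76 Mz=-0.09 open=0.498 q6=-128.0
{'K': array([[325.1922621 ,   0.        , 280.35544068],
       [  0.        , 325.1922621 , 209.46899848],
       [  0.        ,   0.        ,   1.        ]]), 'T': array([[-6.53874766e-01,  7.18908475e-01,  2.35835523e-01,
         4.17180182e-01],
       [ 7.56602756e-01,  6.21399539e-01,  2.03506471e-01,
        -1.63758744e-02],
       [-2.45558218e-04,  3.11501553e-01, -9.50245612e-01,
         3.45698348e-01],
       [ 0.00000000e+00,  0.00000000e+00,  0.00000000e+00,
         1.00000000e+00]])}
```

View pics/w1.png

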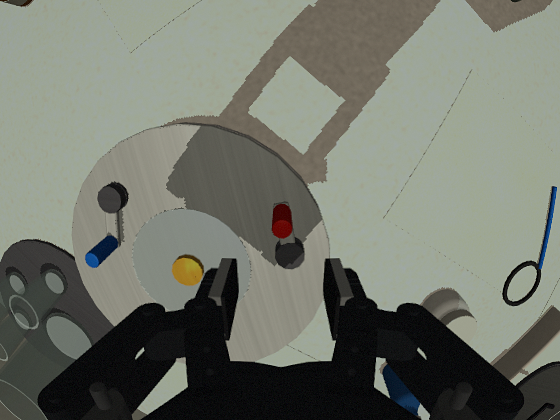

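```bash
cat >> meas.py <<'E'
def fproj(T,K,P):
    Ti=np.linalg.inv(T); p=Ti[:3,:3]@np.array(P)+Ti[:3,3]; th=np.arctan2(np.hypot(p[0],p[1]),p[2]); h=np.hypot(p[0],p[1])
    return K[0,0]*th*p[:2]/h+K[:2,2]
def fback(T,K,uv,z):
    d=np.array(uv)-K[:2,2]; r=np.hypot(*d); th=r/K[0,0]; v=np.array([*(np.sin(th)*d/r),np.cos(th)]); w=T[:3,:3]@v
    return T[:3,3]+w*(z-T[2,3])/w[2]
E
python3 - <<'E'
from meas import *
import cv2
T=np.load("w1T.npy");K=camera_info("wrist")["K"]
for n,P in dict(valve=(.572,.0112,.111),rs=(.5,.0651,.111),bs=(.5613,-.0782,.111),rp=(.4762,.0355,.15),bp=(.5926,-.0565,.15)).items(): print(n,fproj(T,K,P).round(1))
im=cv2.imread("pics/w1.png")[190:290,60:340]
cv2.imwrite("pics/w1z.png",cv2.resize(im,None,fx=2.8,fy=2.8,interpolation=cv2.INTER_CUBIC))
E
```

```text
valve [186.  274.5]
rs [289.8 255.7]
bs [110.3 199.9]
rp [281.4 230.6]
bp [ 91.8 261.8]
```

View pics/w1z.png

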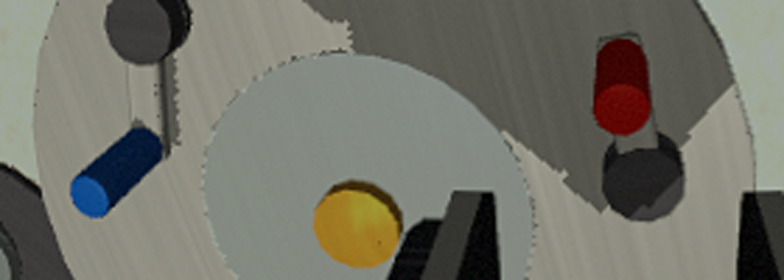

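```bash
python3 -c "
from plan import *
rep('r');plan((.4762,.0355,.131),131,0,smax=2.2)"
```

```text
t=2.75 pos=[0.4775 0.0348 0.2144] ang=233.41 rad=37.8 beta=130.7 Ft=0.28 Fr=0.38 Fz=0.44 Mz=0.01 open=0.503 q6=-128.0
tilt 0.07 beta 130.7 n 4
[[0.01, 0.03, 2.09, 0, 0, -0.0011], [0.01, 0.03, 2.09, 0, 0, -0.0011], [0.01, 0.03, 2.09, 0, 0, -0.0011], [0.01, 0.03, 2.09, 0, 0, -0.0011]]
```

>>> carry_out(moves=[[[0.01,0.03,2.1,0,0,0],[0.01,0.03,2.1,0,0,0],[0.01,0.03,2.1,0,0,0],[0.01,0.03,2.05,0,0,0],[0,0,0,0,0,0]]])

```text
time_s: 3.25
tool_pos: [0.4736, 0.0335, 0.1292]
tool_rot: [1.086, -2.941, -0.003]
contact_force: [-0.1, -0.4, -0.6]
opening: 0.501
```

```bash
python3 - <<'E'
from plan import *
from cell import *
import cv2
rep('r'); im=grab_frame("wrist"); cv2.imwrite("pics/w2.png",im[:,:,::-1])
E
```

```text
t=3.25 pos=[0.4736 0.0335 0.1292] ang=230.16 rad=41.1 beta=130.5 Ft=-0.16 Fr=0.40 Fz=-0.65 Mz=0.03 open=0.501 q6=-127.9
```

View pics/w2.png

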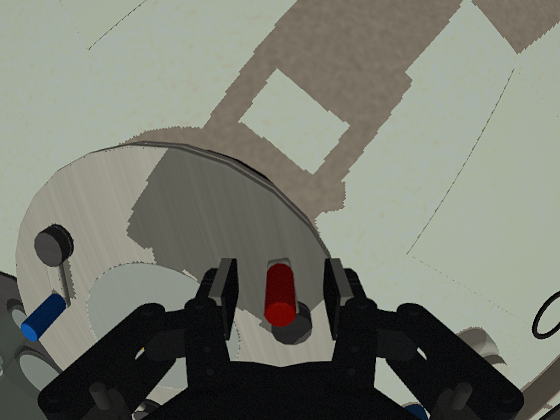

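The post sits centred between the jaws, with its top at (281,310). The TCP is 3 mm too far out along the radius, so I'll correct that and then close.

```bash
python3 - <<'E'
from plan import *
rep('r'); plan((.4765,.0350,.131),131)
# chord rows for eps
for eps in (-10,-25,0,-15):
    for d in (.035,.07):
        # y_tool = t+eps (world ccw). chord direction = t - d/2 (cw) ; angle of chord relative to y_tool, ccw: -eps - d/2
        g=np.radians(-eps)-d/2; c=2*3.8*np.sin(d/2)
        # x_tool is +90deg ccw (from above) of y
        print(eps,d,round(c*np.sin(g),4),round(c*np.cos(g),4))
E
```

```text
t=3.30 pos=[0.475  0.0337 0.1307] ang=231.48 rad=40.2 beta=130.6 Ft=-0.42 Fr=-0.48 Fz=0.28 Mz=0.08 open=0.500 q6=-127.9
tilt 0.19 beta 130.6 n 1
[[-0.2, 0.0, -0.03, 0, 0, -0.0076]]
-10 0.035 0.0208 0.1314
-10 0.07 0.037 0.2634
-25 0.035 0.0541 0.1215
-25 0.07 0.1039 0.2448
0 0.035 -0.0023 0.133
0 0.07 -0.0093 0.2658
-15 0.035 0.0322 0.129
-15 0.07 0.0598 0.2591
```

>>> carry_out(moves=[[[-0.2,0,-0.02,0,0,0],[0,0,0,0,0,0],[0,0,0,0,0,0],[0,0,0,0,0,0],[0,0,0,0,0,0]]], fingers=0.0, force=30)

```text
time_s: 3.8
tool_pos: [0.4786, 0.0356, 0.1327]
tool_rot: [-1.091, 2.944, -0.002]
contact_force: [-0.1, -1.5, 5.1]
opening: 0.155
```

```bash
python3 -c "
from plan import *
rep('r')"
```

```text
t=3.80 pos=[0.4786 0.0356 0.1327] ang=234.03 rad=36.4 beta=130.7 Ft=-0.79 Fr=1.25 Fz=5.10 Mz=-0.01 open=0.155 q6=-127.8
```

>>> carry_out(moves=[[[0.021,0.131,-0.1,0,0,0.035],[0.021,0.131,0,0,0,0.035]]])

```text
time_s: 4.0
tool_pos: [0.4765, 0.0375, 0.133]
tool_rot: [-0.985, 2.981, -0.001]
contact_force: [1.2, -0.4, 1.9]
opening: 0.154
```

```bash
python3 -c "
from plan import *
rep('r')"
```

```text
t=4.00 pos=[0.4765 0.0375 0.133 ] ang=229.63 rad=36.3 beta=126.6 Ft=-1.14 Fr=-0.49 Fz=1.90 Mz=-0.01 open=0.154 q6=-123.4
```

>>> carry_out(moves=[[[0.021,0.131,0,0,0,0.035],[0.021,0.131,0,0,0,0.035]]])

```text
time_s: 4.2
tool_pos: [0.4746, 0.0392, 0.133]
tool_rot: [-0.88, 3.014, -0.002]
contact_force: [1.7, -0.7, 1.0]
opening: 0.152
```

```bash
python3 -c "
from plan import *
rep('r')"
```

```text
t=4.20 pos=[0.4746 0.0392 0.133 ] ang=225.54 rad=36.2 beta=122.6 Ft=-1.73 Fr=-0.72 Fz=1.04 Mz=-0.06 open=0.152 q6=-119.2
```

>>> carry_out(moves=[[[0.021,0.131,0,0,0,0.035],[0.021,0.131,0,0,0,0.035]]])

```text
time_s: 4.4
tool_pos: [0.4729, 0.0411, 0.133]
tool_rot: [-0.774, 3.043, -0.002]
contact_force: [1.4, -1.7, 2.0]
opening: 0.153
```

>>> carry_out(moves=[[[0.021,0.131,0,0,0,0.035],[0.021,0.131,0,0,0,0.035]]])

```text
time_s: 4.6
tool_pos: [0.4713, 0.0432, 0.133]
tool_rot: [-0.668, 3.068, -0.002]
contact_force: [2.2, -2.1, 1.3]
opening: 0.15
```

```bash
python3 -c "
from plan import *
rep('r')"
```

```text
t=4.60 pos=[0.4713 0.0432 0.133 ] ang=217.34 rad=36.1 beta=114.5 Ft=-3.06 Fr=-0.47 Fz=1.33 Mz=-0.02 open=0.150 q6=-110.6
```

>>> carry_out(moves=[[[0.021,0.131,0,0,0,0.035],[0.021,0.131,0,0,0,0.035]]])

```text
time_s: 4.8
tool_pos: [0.4698, 0.0453, 0.133]
tool_rot: [-0.56, 3.09, -0.002]
contact_force: [1.4, -2.2, 1.0]
opening: 0.152
```

```bash
python3 -c "
from plan import *
rep('r')"
```

```text
t=4.80 pos=[0.4698 0.0453 0.133 ] ang=213.27 rad=36.1 beta=110.5 Ft=-2.63 Fr=-0.00 Fz=0.99 Mz=-0.09 open=0.152 q6=-106.3
```

>>> carry_out(moves=[[[0,0,0,0,0,0]]])

```text
time_s: 4.9
tool_pos: [0.4697, 0.0454, 0.133]
tool_rot: [-0.562, 3.089, -0.002]
contact_force: [0.9, -3.0, 2.0]
opening: 0.149
```

```bash
python3 -c "
from plan import *
rep('r')"
```

```text
t=4.90 pos=[0.4697 0.0454 0.133 ] ang=213.05 rad=36.1 beta=110.6 Ft=-3.01 Fr=0.90 Fz=1.99 Mz=-0.13 open=0.149 q6=-106.4
```

>>> carry_out(moves=[[[0.021,0.131,0,0,0,0.035],[0.021,0.131,0,0,0,0.035]]])

```text
time_s: 5.1
tool_pos: [0.4684, 0.0476, 0.133]
tool_rot: [-0.453, 3.108, -0.002]
contact_force: [0.9, -3.0, 2.1]
opening: 0.152
```

>>> carry_out(moves=[[[0.021,0.131,0,0,0,0.035],[0.021,0.131,0,0,0,0.035]]])

```text
time_s: 5.3
tool_pos: [0.4673, 0.0499, 0.133]
tool_rot: [-0.344, 3.122, -0.002]
contact_force: [1.6, -3.5, 1.3]
opening: 0.15
```

```bash
python3 -c "
from plan import *
rep('r')"
```

```text
t=5.30 pos=[0.4673 0.0499 0.133 ] ang=204.88 rad=36.1 beta=102.6 Ft=-3.89 Fr=0.04 Fz=1.34 Mz=-0.09 open=0.150 q6=-97.8
```

>>> carry_out(moves=[[[0.021,0.131,0,0,0,0.035],[0.021,0.131,0,0,0,0.035]]])

```text
time_s: 5.5
tool_pos: [0.4663, 0.0523, 0.133]
tool_rot: [-0.234, 3.132, -0.002]
contact_force: [1.6, -3.6, 2.6]
opening: 0.151
```

>>> carry_out(moves=[[[0.021,0.131,0,0,0,0.035],[0.021,0.131,0,0,0,0.035]]])

```text
time_s: 5.7
tool_pos: [0.4655, 0.0548, 0.133]
tool_rot: [-0.125, 3.138, -0.003]
contact_force: [1.0, -3.5, 2.1]
opening: 0.154
```

```bash
python3 -c "
from plan import *
rep('r')"
```

```text
t=5.70 pos=[0.4655 0.0548 0.133 ] ang=196.64 rad=36.0 beta=94.6 Ft=-3.66 Fr=0.02 Fz=2.12 Mz=-0.13 open=0.154 q6=-89.1
```

>>> carry_out(moves=[[[0.021,0.131,0,0,0,0.035],[0.021,0.131,0,0,0,0.035]]])

```text
time_s: 5.9
tool_pos: [0.4648, 0.0573, 0.1329]
tool_rot: [-0.015, 3.141, -0.003]
contact_force: [1.2, -4.5, 2.7]
opening: 0.152
```

>>> carry_out(moves=[[[0.021,0.131,0,0,0,0.035],[0.021,0.131,0,0,0,0.035]]])

```text
time_s: 6.1
tool_pos: [0.4644, 0.0599, 0.1329]
tool_rot: [0.095, 3.139, -0.003]
contact_force: [2.4, -4.6, 2.4]
opening: 0.148
```

```bash
python3 -c "
from plan import *
rep('r')"
```

```text
t=6.10 pos=[0.4644 0.0599 0.1329] ang=188.34 rad=36.0 beta=86.5 Ft=-4.89 Fr=-1.68 Fz=2.44 Mz=-0.11 open=0.148 q6=-80.4
```

>>> carry_out(moves=[[[0.021,0.131,0,0,0,0.035],[0.021,0.131,0,0,0,0.035]]])

```text
time_s: 6.3
tool_pos: [0.4641, 0.0624, 0.1329]
tool_rot: [0.205, 3.134, -0.003]
contact_force: [0.1, -4.3, 2.1]
opening: 0.153
```

>>> carry_out(moves=[[[0.021,0.131,0,0,0,0.035],[0.021,0.131,0,0,0,0.035]]])

```text
time_s: 6.5
tool_pos: [0.464, 0.065, 0.1329]
tool_rot: [0.314, 3.125, -0.003]
contact_force: [0.8, -5.3, 2.5]
opening: 0.151
```

```bash
python3 -c "
from plan import *
rep('r')"
```

```text
t=6.50 pos=[0.464  0.065  0.1329] ang=180.15 rad=36.0 beta=78.5 Ft=-5.27 Fr=-0.74 Fz=2.51 Mz=-0.15 open=0.151 q6=-71.8
```

Torque balance shows most of the force is twist in the grip: Ft·r ≈ −Mz, so the net on the crank is about 1 N and it is still loose. I'll print net torque from here and turn the tool slightly more per step.

```bash
cat >> plan.py <<'E'
    print(f"NET post force = {(-(f[:2]@t)*np.hypot(*d)+o['moment'][2])/.038:.2f} N")
E
python3 -c "
from plan import *
rep('r')"
```

```text
t=6.50 pos=[0.464  0.065  0.1329] ang=180.15 rad=36.0 beta=78.5 Ft=-5.27 Fr=-0.74 Fz=2.51 Mz=-0.15 open=0.151 q6=-71.8
NET post force = 0.91 N
```

>>> carry_out(moves=[[[0.02,0.128,0,0,0,0.038],[0.02,0.128,0,0,0,0.038]]])

```text
time_s: 6.7
tool_pos: [0.4641, 0.067, 0.1329]
tool_rot: [0.431, 3.111, -0.006]
contact_force: [0.8, -7.3, 3.4]
opening: 0.154
```

```bash
python3 -c "
from plan import *
rep('r')"
```

```text
t=6.70 pos=[0.4641 0.067  0.1329] ang=176.94 rad=36.0 beta=74.2 Ft=-7.21 Fr=-1.14 Fz=3.42 Mz=0.08 open=0.154 q6=-67.1
NET post force = 8.98 N
```

>>> carry_out(moves=[[[0.02,0.128,0,0,0,0.038],[0.02,0.128,0,0,0,0.038]]])

```text
time_s: 6.9
tool_pos: [0.4643, 0.0696, 0.1329]
tool_rot: [0.549, 3.093, -0.005]
contact_force: [0.5, -5.9, 2.5]
opening: 0.151
```

```bash
python3 -c "
from plan import *
rep('r')"
```

```text
t=6.90 pos=[0.4643 0.0696 0.1329] ang=172.78 rad=36.0 beta=69.9 Ft=-5.74 Fr=-1.23 Fz=2.48 Mz=0.08 open=0.151 q6=-62.5
NET post force = 7.50 N
```

Red bit at about 178.5° (±1.5°), because net post force jumped from 0.9 N to 9 N. The target angle is about 88.5°.

>>> carry_out(moves=[[[0.032,0.217,0,0,0,0.06],[0.032,0.217,0,0,0,0.06],[0.032,0.217,0,0,0,0.06],[0.032,0.217,0,0,0,0.06],[0.032,0.217,0,0,0,0.06]]])

```text
time_s: 7.4
tool_pos: [0.4673, 0.08, 0.1328]
tool_rot: [-1.006, -2.976, 0.006]
contact_force: [-1.3, -6.4, 3.4]
opening: 0.154
```

```bash
python3 -c "
from plan import *
rep('r')"
```

```text
t=7.40 pos=[0.4673 0.08   0.1328] ang=155.55 rad=35.9 beta=52.6 Ft=-6.36 Fr=-1.43 Fz=3.43 Mz=0.12 open=0.154 q6=-44.0
NET post force = 9.21 N
```

>>> carry_out(moves=[[[0.032,0.217,0,0,0,0.06],[0.032,0.217,0,0,0,0.06],[0.032,0.217,0,0,0,0.06],[0.032,0.217,0,0,0,0.06],[0.032,0.217,0,0,0,0.06]]])

```text
time_s: 7.9
tool_pos: [0.4731, 0.0889, 0.1327]
tool_rot: [-1.44, -2.791, 0.007]
contact_force: [-2.6, -4.9, 4.7]
opening: 0.151
```

```bash
python3 -c "
from plan import *
rep('r')"
```

```text
t=7.90 pos=[0.4731 0.0889 0.1327] ang=138.45 rad=35.9 beta=35.4 Ft=-5.44 Fr=-1.30 Fz=4.75 Mz=0.09 open=0.151 q6=-25.9
NET post force = 7.53 N
```

>>> carry_out(moves=[[[0.032,0.217,0,0,0,0.06],[0.032,0.217,0,0,0,0.06],[0.032,0.217,0,0,0,0.06],[0.032,0.217,0,0,0,0.06],[0.032,0.217,0,0,0,0.06]]])

```text
time_s: 8.4
tool_pos: [0.4813, 0.0958, 0.1327]
tool_rot: [-1.84, -2.544, 0.007]
contact_force: [-2.9, -3.8, 4.6]
opening: 0.15
```

>>> carry_out(moves=[[[0.032,0.217,0,0,0,0.06],[0.032,0.217,0,0,0,0.06],[0.032,0.217,0,0,0,0.06],[0.032,0.217,0,0,0,0.06],[0.032,0.217,0,0,0,0.06]]])

```text
time_s: 8.9
tool_pos: [0.4912, 0.0999, 0.1326]
tool_rot: [-2.2, -2.24, 0.007]
contact_force: [-4.8, -2.5, 6.5]
opening: 0.148
```

```bash
python3 -c "
from plan import *
rep('r')"
```

```text
t=8.90 pos=[0.4912 0.0999 0.1326] ang=104.17 rad=35.9 beta=1.0 Ft=-5.23 Fr=-1.21 Fz=6.53 Mz=0.16 open=0.148 q6=9.2
NET post force = 9.13 N
```

>>> carry_out(moves=[[[0.032,0.217,0,0,0,0.06],[0.032,0.217,0,0,0,0.06],[0.032,0.217,0,0,0,0.06],[0.032,0.217,0,0,0,0.06],[0.017,0.12,0,0,0,0.033]]])

```text
time_s: 9.4
tool_pos: [0.501, 0.101, 0.1327]
tool_rot: [-2.484, -1.92, 0.007]
contact_force: [-5.2, -0.2, 7.0]
opening: 0.146
```

```bash
python3 -c "
from plan import *
rep('r')"
```

```text
t=9.40 pos=[0.501  0.101  0.1327] ang=88.43 rad=36.0 beta=-14.6 Ft=-5.22 Fr=-0.30 Fz=6.97 Mz=0.19 open=0.146 q6=24.7
NET post force = 9.97 N
```

>>> carry_out(moves=[[[0,0,0,0,0,0]]])

```text
time_s: 9.5
tool_pos: [0.501, 0.101, 0.1327]
tool_rot: [-2.482, -1.921, 0.007]
contact_force: [-5.0, -0.3, 6.4]
opening: 0.158
```

```bash
python3 -c "
from plan import *
rep('r')"
```

```text
t=9.50 pos=[0.501  0.101  0.1327] ang=88.36 rad=36.0 beta=-14.5 Ft=-4.97 Fr=-0.42 Fz=6.41 Mz=0.13 open=0.158 q6=24.6
NET post force = 8.14 N
```

>>> carry_out(moves=[[[0,0,0,0,0,0],[0,0,0,0,0,0],[0,0,0,0,0,0]]], fingers=0.5)

```text
time_s: 9.8
tool_pos: [0.5033, 0.1013, 0.1325]
tool_rot: [-2.485, -1.922, -0.0]
contact_force: [-0.3, -0.2, -0.2]
opening: 0.499
```

>>> carry_out(moves=[[[0,0,-2,0,0,0],[0,0,-2,0,0,0],[0,0,-2,0,0,0],[0,0,-2,0,0,0]]])

```text
time_s: 10.2
tool_pos: [0.5032, 0.1013, 0.2133]
tool_rot: [-2.485, -1.922, 0.0]
contact_force: [0.6, 0.5, -0.1]
opening: 0.498
```

```bash
python3 -c "
from plan import *
rep('r');plan((.6395,.0115,.212),134,1)"
```

```text
t=10.20 pos=[0.5032 0.1013 0.2133] ang=84.90 rad=36.3 beta=-14.6 Ft=0.58 Fr=0.52 Fz=-0.15 Mz=-0.04 open=0.498 q6=24.7
NET post force = -1.57 N
tilt 0.01 beta -14.6 n 18
[[-0.29, 0.86, 0.01, 0, 0, -0.1441], [-0.41, 0.81, 0.01, 0, 0, -0.1441], [-0.52, 0.74, 0.01, 0, 0, -0.1441], [-0.62, 0.66, 0.01, 0, 0, -0.1441], [-0.71, 0.56, 0.01, 0, 0, -0.1441]]
[[-0.79, 0.45, 0.01, 0, 0, -0.1441], [-0.84, 0.33, 0.01, 0, 0, -0.1441], [-0.88, 0.21, 0.01, 0, 0, -0.1441], [-0.9, 0.08, 0.01, 0, 0, -0.1441], [-0.91, -0.05, 0.01, 0, 0, -0.1441]]
[[-0.89, -0.18, 0.01, 0, 0, -0.1441], [-0.85, -0.3, 0.01, 0, 0, -0.1441], [-0.8, -0.42, 0.01, 0, 0, -0.1441], [-0.73, -0.53, 0.01, 0, 0, -0.1441], [-0.65, -0.63, 0.01, 0, 0, -0.1441]]
[[-0.55, -0.72, 0.01, 0, 0, -0.1441], [-0.44, -0.79, 0.01, 0, 0, -0.1441], [-0.32, -0.85, 0.01, 0, 0, -0.1441]]
```

```bash
python3 - <<'E'
from plan import *
from meas import *
from cell import *
import cv2
ci=camera_info("wrist"); im=grab_frame("wrist"); cv2.imwrite("pics/w3.png",im[:,:,::-1]); np.save("w3T.npy",ci["T"])
K=ci["K"];T=ci["T"]
print('screw',fproj(T,K,(.5,.0651,.111)).round(1))
for a in (84,86,88.5,91): print(a,fproj(T,K,(.5+.038*np.cos(np.radians(a)),.0651+.038*np.sin(np.radians(a)),.15)).round(1))
E
```

```text
screw [288.9 255.7]
84 [282.2 230.2]
86 [280.1 230.5]
88.5 [277.6 231. ]
91 [275.1 231.6]
```

View pics/w3.png

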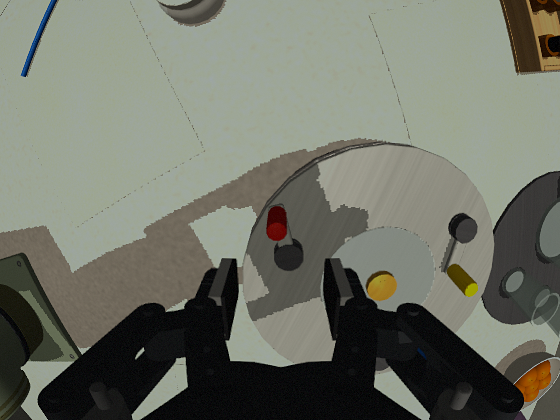

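```bash
python3 - <<'E'
import cv2
im=cv2.imread("pics/w3.png")[195:275,240:320]
cv2.imwrite("pics/w3z.png",cv2.resize(im,None,fx=7,fy=7,interpolation=cv2.INTER_CUBIC))
E
```

```text
(no output)
```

View pics/w3z.png

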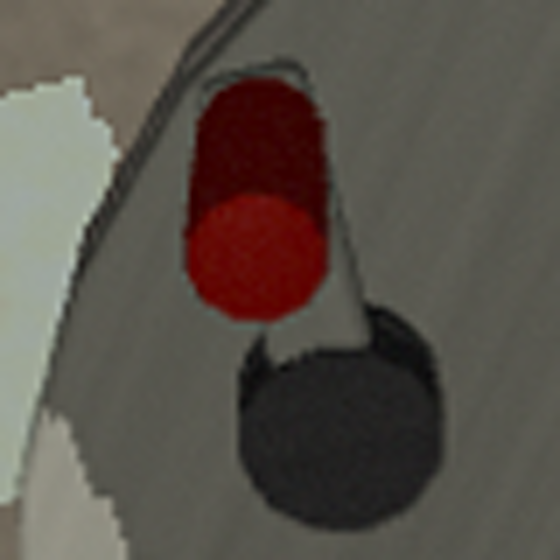

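Red ended at about 89° by vision, which agrees with the TCP reading, giving roughly 90° past bite. Next is yellow.

>>> carry_out(moves=[[[-0.29,0.86,0,0,0,-0.1441],[-0.41,0.81,0,0,0,-0.1441],[-0.52,0.74,0,0,0,-0.1441],[-0.62,0.66,0,0,0,-0.1441],[-0.71,0.56,0,0,0,-0.1441]]])

```text
time_s: 10.75
tool_pos: [0.5414, 0.0762, 0.212]
tool_rot: [-1.64, -2.679, 0.001]
contact_force: [0.2, 0.1, -1.0]
opening: 0.502
```

>>> carry_out(moves=[[[-0.79,0.45,0,0,0,-0.1441],[-0.84,0.33,0,0,0,-0.1441],[-0.88,0.21,0,0,0,-0.1441],[-0.9,0.08,0,0,0,-0.1441],[-0.91,-0.05,0,0,0,-0.1441]]])

```text
time_s: 11.25
tool_pos: [0.5792, 0.0512, 0.2119]
tool_rot: [-0.59, -3.085, 0.0]
contact_force: [0.2, -0.3, 0.0]
opening: 0.5
```

>>> carry_out(moves=[[[-0.89,-0.18,0,0,0,-0.1441],[-0.85,-0.3,0,0,0,-0.1441],[-0.8,-0.42,0,0,0,-0.1441],[-0.73,-0.53,0,0,0,-0.1441],[-0.65,-0.63,0,0,0,-0.1441]]])

```text
time_s: 11.75
tool_pos: [0.617, 0.0264, 0.2118]
tool_rot: [0.535, -3.095, -0.0]
contact_force: [0.8, -0.6, -0.2]
opening: 0.497
```

>>> carry_out(moves=[[[-0.55,-0.72,0,0,0,-0.1441],[-0.44,-0.79,0,0,0,-0.1441],[-0.32,-0.85,0,0,0,-0.1441],[0,0,0,0,0,0],[0,0,0,0,0,0]]])

```text
time_s: 12.25
tool_pos: [0.6391, 0.0117, 0.212]
tool_rot: [1.173, -2.913, -0.001]
contact_force: [-0.3, 0.2, 0.8]
opening: 0.502
```

```bash
python3 - <<'E'
from plan import *
from meas import *
from cell import *
import cv2
rep('y')
ci=camera_info("wrist"); im=grab_frame("wrist"); cv2.imwrite("pics/w4.png",im[:,:,::-1]); K=ci["K"];T=ci["T"]
print('screw',fproj(T,K,(.6548,.0466,.111)).round(1),'post',fproj(T,K,(.6393,.0119,.15)).round(1))
plan((.6395,.0115,.131),134,0,smax=2.2)
E
```

```text
t=12.25 pos=[0.6391 0.0117 0.212 ] ang=245.79 rad=38.2 beta=133.9 Ft=0.36 Fr=-0.02 Fz=0.81 Mz=-0.02 open=0.502 q6=-133.8
NET post force = -0.98 N
screw [297.9 257.2] post [279.7 235.3]
tilt 0.06 beta 133.9 n 4
[[-0.0, -0.01, 2.03, 0, 0, -0.0005], [-0.0, -0.01, 2.03, 0, 0, -0.0005], [-0.0, -0.01, 2.03, 0, 0, -0.0005], [-0.0, -0.01, 2.03, 0, 0, -0.0005]]
```

View pics/w4.png

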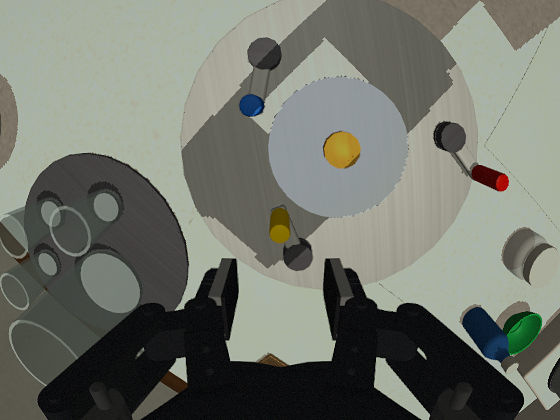

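>>> carry_out(moves=[[[0.03,0,2,0,0,0],[0.03,0,2,0,0,0],[0.03,0,2,0,0,0],[0,0,2,0,0,0],[0,0,0,0,0,0]]])

```text
time_s: 12.8
tool_pos: [0.6365, 0.0113, 0.1298]
tool_rot: [1.174, -2.908, -0.004]
contact_force: [0.4, -0.2, 0.9]
opening: 0.503
```

```bash
python3 - <<'E'
from plan import *
from cell import *
import cv2
rep('y'); im=grab_frame("wrist"); cv2.imwrite("pics/w5.png",im[200:360,180:380,::-1]); rep('y')
E
```

```text
t=12.80 pos=[0.6365 0.0113 0.1298] ang=242.52 rad=39.8 beta=134.0 Ft=-0.42 Fr=-0.01 Fz=0.87 Mz=0.00 open=0.503 q6=-134.0
NET post force = 0.54 N
t=12.85 pos=[0.6377 0.0113 0.1316] ang=244.10 rad=39.2 beta=134.0 Ft=0.07 Fr=0.11 Fz=-0.63 Mz=-0.03 open=0.497 q6=-134.0
NET post force = -0.99 N
```

View pics/w5.png

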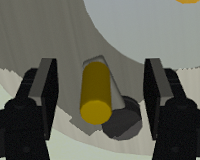

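>>> carry_out(moves=[[[0,-0.1,-0.05,0,0,0],[0,0,0,0,0,0],[0,0,0,0,0,0],[0,0,-0.1,0,0,0],[0,0,0,0,0,0]]], fingers=0.0, force=30)

```text
time_s: 13.35
tool_pos: [0.6401, 0.0104, 0.1348]
tool_rot: [-1.177, 2.911, -0.001]
contact_force: [1.8, 1.1, 2.0]
opening: 0.15
```

```bash
python3 -c "
from plan import *
rep('y')"
```

```text
t=13.35 pos=[0.6401 0.0104 0.1348] ang=247.94 rad=39.1 beta=134.0 Ft=-1.25 Fr=-1.70 Fz=2.04 Mz=-0.05 open=0.150 q6=-134.1
NET post force = -0.08 N
```

>>> carry_out(moves=[[[0.046,0.121,0,0,0,0.035],[0.046,0.121,0,0,0,0.035]]])

```text
time_s: 13.55
tool_pos: [0.6377, 0.0115, 0.1348]
tool_rot: [-1.072, 2.951, -0.001]
contact_force: [0.5, 0.5, 1.3]
opening: 0.153
```

```bash
python3 -c "
from plan import *
rep('y')"
```

```text
t=13.55 pos=[0.6377 0.0115 0.1348] ang=244.02 rad=39.1 beta=129.9 Ft=-0.21 Fr=-0.65 Fz=1.30 Mz=0.03 open=0.153 q6=-129.9
NET post force = 0.93 N
```

>>> carry_out(moves=[[[0.046,0.122,0,0,0,0.035],[0.046,0.122,0,0,0,0.035]]])

```text
time_s: 13.75
tool_pos: [0.6353, 0.0128, 0.1348]
tool_rot: [-0.968, 2.987, -0.001]
contact_force: [0.4, 1.4, 2.2]
opening: 0.147
```

```bash
python3 -c "
from plan import *
rep('y')"
```

```text
t=13.75 pos=[0.6353 0.0128 0.1348] ang=240.09 rad=39.0 beta=125.9 Ft=0.37 Fr=-1.39 Fz=2.19 Mz=-0.03 open=0.147 q6=-125.8
NET post force = -1.28 N
```

>>> carry_out(moves=[[[0.046,0.122,0,0,0,0.035],[0.046,0.122,0,0,0,0.035]]])

```text
time_s: 13.95
tool_pos: [0.633, 0.0142, 0.1348]
tool_rot: [-0.863, 3.02, -0.001]
contact_force: [1.0, -0.4, 1.5]
opening: 0.152
```

```bash
python3 -c "
from plan import *
rep('y')"
```

```text
t=13.95 pos=[0.633  0.0142 0.1348] ang=236.10 rad=39.0 beta=121.9 Ft=-1.09 Fr=-0.20 Fz=1.47 Mz=0.01 open=0.152 q6=-121.7
NET post force = 1.38 N
```

>>> carry_out(moves=[[[0.046,0.122,0,0,0,0.035],[0.046,0.122,0,0,0,0.035]]])

```text
time_s: 14.15
tool_pos: [0.6309, 0.0158, 0.1348]
tool_rot: [-0.757, 3.048, -0.001]
contact_force: [-0.0, -0.4, 2.4]
opening: 0.152
```

```bash
python3 -c "
from plan import *
rep('y')"
```

```text
t=14.15 pos=[0.6309 0.0158 0.1348] ang=232.21 rad=38.9 beta=117.9 Ft=-0.26 Fr=0.36 Fz=2.36 Mz=0.02 open=0.152 q6=-117.5
NET post force = 0.89 N
```

>>> carry_out(moves=[[[0.046,0.122,0,0,0,0.035],[0.046,0.122,0,0,0,0.035]]])

```text
time_s: 14.35
tool_pos: [0.6289, 0.0176, 0.1348]
tool_rot: [-0.65, 3.073, -0.0]
contact_force: [0.0, 0.0, 2.4]
opening: 0.15
```

```bash
python3 -c "
from plan import *
rep('y')"
```

```text
t=14.35 pos=[0.6289 0.0176 0.1348] ang=228.29 rad=38.9 beta=113.9 Ft=-0.01 Fr=-0.02 Fz=2.40 Mz=0.05 open=0.150 q6=-113.3
NET post force = 1.26 N
```

>>> carry_out(moves=[[[0.046,0.122,0,0,0,0.035],[0.046,0.122,0,0,0,0.035]]])

```text
time_s: 14.55
tool_pos: [0.627, 0.0194, 0.1348]
tool_rot: [-0.542, 3.094, -0.0]
contact_force: [0.7, 0.3, 2.5]
opening: 0.143
```

```bash
python3 -c "
from plan import *
rep('y')"
```

```text
t=14.55 pos=[0.627  0.0194 0.1348] ang=224.33 rad=38.9 beta=109.9 Ft=-0.23 Fr=-0.73 Fz=2.47 Mz=-0.04 open=0.143 q6=-109.1
NET post force = -0.71 N
```

>>> carry_out(moves=[[[0.046,0.122,0,0,0,0.035],[0.046,0.122,0,0,0,0.035]]])

```text
time_s: 14.75
tool_pos: [0.6252, 0.0214, 0.1348]
tool_rot: [-0.434, 3.111, -0.0]
contact_force: [-0.7, 0.1, 2.4]
opening: 0.148
```

```bash
python3 -c "
from plan import *
rep('y')"
```

```text
t=14.75 pos=[0.6252 0.0214 0.1348] ang=220.39 rad=38.8 beta=105.9 Ft=0.56 Fr=0.49 Fz=2.45 Mz=0.02 open=0.148 q6=-105.0
NET post force = -0.11 N
```

>>> carry_out(moves=[[[0.046,0.122,0,0,0,0.035],[0.046,0.122,0,0,0,0.035]]])

```text
time_s: 14.95
tool_pos: [0.6236, 0.0235, 0.1348]
tool_rot: [0.325, -3.125, 0.0]
contact_force: [-1.2, -0.5, 3.3]
opening: 0.152
```

```bash
python3 -c "
from plan import *
rep('y')"
```

```text
t=14.95 pos=[0.6236 0.0235 0.1348] ang=216.47 rad=38.8 beta=101.9 Ft=0.36 Fr=1.28 Fz=3.35 Mz=0.02 open=0.152 q6=-100.7
NET post force = 0.21 N
```

>>> carry_out(moves=[[[0.046,0.122,0,0,0,0.035],[0.046,0.122,0,0,0,0.035]]])

```text
time_s: 15.15
tool_pos: [0.6221, 0.0258, 0.1348]
tool_rot: [0.215, -3.134, 0.0]
contact_force: [-1.3, 0.7, 3.8]
opening: 0.15
```

```bash
python3 -c "
from plan import *
rep('y')"
```

```text
t=15.15 pos=[0.6221 0.0258 0.1348] ang=212.48 rad=38.7 beta=97.9 Ft=1.30 Fr=0.69 Fz=3.80 Mz=0.05 open=0.150 q6=-96.5
NET post force = 0.09 N
```

>>> carry_out(moves=[[[0.046,0.122,0,0,0,0.035],[0.046,0.122,0,0,0,0.035]]])

```text
time_s: 15.35
tool_pos: [0.6208, 0.0281, 0.1348]
tool_rot: [0.105, -3.139, 0.0]
contact_force: [-0.8, 0.1, 2.1]
opening: 0.152
```

```bash
python3 -c "
from plan import *
rep('y')"
```

```text
t=15.35 pos=[0.6208 0.0281 0.1348] ang=208.55 rad=38.7 beta=93.8 Ft=0.48 Fr=0.64 Fz=2.06 Mz=0.04 open=0.152 q6=-92.3
NET post force = 0.47 N
```

>>> carry_out(moves=[[[0.046,0.122,0,0,0,0.035],[0.046,0.122,0,0,0,0.035]]])

```text
time_s: 15.55
tool_pos: [0.6197, 0.0305, 0.1348]
tool_rot: [-0.004, -3.141, 0.0]
contact_force: [-0.4, 0.3, 4.0]
opening: 0.151
```

```bash
python3 -c "
from plan import *
rep('y')"
```

```text
t=15.55 pos=[0.6197 0.0305 0.1348] ang=204.59 rad=38.6 beta=89.8 Ft=0.39 Fr=0.21 Fz=4.00 Mz=0.05 open=0.151 q6=-88.1
NET post force = 0.95 N
```

>>> carry_out(moves=[[[0.046,0.122,0,0,0,0.035],[0.046,0.122,0,0,0,0.035]]])

```text
time_s: 15.75
tool_pos: [0.6187, 0.033, 0.1348]
tool_rot: [-0.114, -3.138, 0.0]
contact_force: [-2.6, 0.5, 3.7]
opening: 0.153
```

```bash
python3 -c "
from plan import *
rep('y')"
```

```text
t=15.75 pos=[0.6187 0.033  0.1348] ang=200.60 rad=38.6 beta=85.8 Ft=1.38 Fr=2.21 Fz=3.68 Mz=0.07 open=0.153 q6=-83.8
NET post force = 0.32 N
```

>>> carry_out(moves=[[[0.046,0.122,0,0,0,0.035],[0.046,0.122,0,0,0,0.035]]])

```text
time_s: 15.95
tool_pos: [0.6179, 0.0356, 0.1348]
tool_rot: [-0.224, -3.132, 0.0]
contact_force: [-1.5, 0.5, 4.0]
opening: 0.15
```

```bash
python3 -c "
from plan import *
rep('y')"
```

```text
t=15.95 pos=[0.6179 0.0356 0.1348] ang=196.63 rad=38.6 beta=81.8 Ft=0.93 Fr=1.27 Fz=3.95 Mz=0.07 open=0.150 q6=-79.6
NET post force = 0.88 N
```

>>> carry_out(moves=[[[0.046,0.123,0,0,0,0.035],[0.046,0.123,0,0,0,0.035]]])

```text
time_s: 16.15
tool_pos: [0.6172, 0.0382, 0.1348]
tool_rot: [-0.333, -3.122, 0.0]
contact_force: [-2.5, 0.8, 4.4]
opening: 0.155
```

```bash
python3 -c "
from plan import *
rep('y')"
```

```text
t=16.15 pos=[0.6172 0.0382 0.1348] ang=192.59 rad=38.5 beta=77.8 Ft=1.30 Fr=2.31 Fz=4.35 Mz=0.07 open=0.155 q6=-75.3
NET post force = 0.50 N
```

>>> carry_out(moves=[[[0.046,0.123,0,0,0,0.035],[0.046,0.123,0,0,0,0.035]]])

```text
time_s: 16.35
tool_pos: [0.6168, 0.0408, 0.1348]
tool_rot: [-0.443, -3.108, 0.0]
contact_force: [-2.7, 0.4, 4.7]
opening: 0.146
```

```bash
python3 -c "
from plan import *
rep('y')"
```

```text
t=16.35 pos=[0.6168 0.0408 0.1348] ang=188.62 rad=38.4 beta=73.8 Ft=0.83 Fr=2.61 Fz=4.74 Mz=0.09 open=0.146 q6=-71.1
NET post force = 1.51 N
```

>>> carry_out(moves=[[[0.046,0.123,0,0,0,0.035],[0.046,0.123,0,0,0,0.035]]])

```text
time_s: 16.55
tool_pos: [0.6165, 0.0435, 0.1348]
tool_rot: [-0.551, -3.091, 0.0]
contact_force: [-3.3, 2.0, 4.6]
opening: 0.151
```

```bash
python3 -c "
from plan import *
rep('y')"
```

```text
t=16.55 pos=[0.6165 0.0435 0.1348] ang=184.60 rad=38.4 beta=69.8 Ft=2.25 Fr=3.13 Fz=4.58 Mz=0.06 open=0.151 q6=-66.8
NET post force = -0.73 N
```

>>> carry_out(moves=[[[0.056,0.123,-0.02,0,0,0.035],[0.056,0.123,-0.02,0,0,0.035]]])

```text
time_s: 16.75
tool_pos: [0.6164, 0.0462, 0.1349]
tool_rot: [-0.659, -3.07, 0.0]
contact_force: [-2.0, 1.0, 1.5]
opening: 0.152
```

```bash
python3 -c "
from plan import *
rep('y')"
```

```text
t=16.75 pos=[0.6164 0.0462 0.1349] ang=180.54 rad=38.4 beta=65.8 Ft=0.98 Fr=1.99 Fz=1.52 Mz=0.05 open=0.152 q6=-62.6
NET post force = 0.37 N
```

>>> carry_out(moves=[[[0.056,0.123,-0.02,0,0,0.035],[0.056,0.123,-0.02,0,0,0.035]]])

```text
time_s: 16.95
tool_pos: [0.6166, 0.049, 0.135]
tool_rot: [-0.766, -3.045, 0.001]
contact_force: [-1.1, 0.4, 1.4]
opening: 0.148
```

```bash
python3 -c "
from plan import *
rep('y')"
```

```text
t=16.95 pos=[0.6166 0.049  0.135 ] ang=176.48 rad=38.3 beta=61.8 Ft=0.35 Fr=1.11 Fz=1.37 Mz=0.01 open=0.148 q6=-58.3
NET post force = -0.21 N
```

>>> carry_out(moves=[[[0.056,0.123,0,0,0,0.035],[0.056,0.123,0,0,0,0.035]]])

```text
time_s: 17.15
tool_pos: [0.6169, 0.0516, 0.135]
tool_rot: [-0.872, -3.016, 0.001]
contact_force: [-0.7, 0.8, 0.5]
opening: 0.152
```

```bash
python3 -c "
from plan import *
rep('y')"
```

```text
t=17.15 pos=[0.6169 0.0516 0.135 ] ang=172.48 rad=38.3 beta=57.7 Ft=0.71 Fr=0.84 Fz=0.52 Mz=0.04 open=0.152 q6=-54.0
NET post force = 0.39 N
```

>>> carry_out(moves=[[[0.05,0.123,0,0,0,0.035]]])

```text
time_s: 17.25
tool_pos: [0.617, 0.0523, 0.135]
tool_rot: [-0.924, -3.001, 0.003]
contact_force: [-0.8, -3.3, 1.2]
opening: 0.156
```

```bash
python3 -c "
from plan import *
rep('y')"
```

```text
t=17.25 pos=[0.617  0.0523 0.135 ] ang=171.36 rad=38.3 beta=55.8 Ft=-3.35 Fr=0.29 Fz=1.21 Mz=0.24 open=0.156 q6=-51.9
NET post force = 9.59 N
```

>>> carry_out(moves=[[[0.05,0.123,0,0,0,0.035]]])

```text
time_s: 17.35
tool_pos: [0.6172, 0.0534, 0.135]
tool_rot: [-0.975, -2.984, 0.004]
contact_force: [-1.0, -1.0, 1.2]
opening: 0.152
```

```bash
python3 -c "
from plan import *
rep('y')"
```

```text
t=17.35 pos=[0.6172 0.0534 0.135 ] ang=169.69 rad=38.2 beta=53.8 Ft=-1.21 Fr=0.84 Fz=1.16 Mz=0.27 open=0.152 q6=-49.8
NET post force = 8.23 N
```

>>> carry_out(moves=[[[0.05,0.123,0,0,0,0.035]]])

```text
time_s: 17.45
tool_pos: [0.6175, 0.0548, 0.135]
tool_rot: [-1.028, -2.967, 0.003]
contact_force: [-2.6, -1.2, 1.7]
opening: 0.152
```

```bash
python3 -c "
from plan import *
rep('y')"
```

```text
t=17.45 pos=[0.6175 0.0548 0.135 ] ang=167.66 rad=38.2 beta=51.8 Ft=-1.74 Fr=2.23 Fz=1.65 Mz=0.27 open=0.152 q6=-47.7
NET post force = 8.76 N
```

Yellow bit at about 172.0°, so the target is 82.0°.

>>> carry_out(moves=[[[0.082,0.212,0,0,0,0.06],[0.082,0.212,0,0,0,0.06],[0.082,0.212,0,0,0,0.06],[0.082,0.212,0,0,0,0.06],[0.082,0.212,0,0,0,0.06]]])

```text
time_s: 17.95
tool_pos: [0.6217, 0.0655, 0.135]
tool_rot: [-1.461, -2.778, 0.004]
contact_force: [-2.8, -0.0, 2.2]
opening: 0.155
```

```bash
python3 -c "
from plan import *
rep('y')"
```

```text
t=17.95 pos=[0.6217 0.0655 0.135 ] ang=150.34 rad=38.1 beta=34.5 Ft=-1.44 Fr=2.44 Fz=2.18 Mz=0.24 open=0.155 q6=-29.5
NET post force = 7.67 N
```

>>> carry_out(moves=[[[0.082,0.212,0,0,0,0.06],[0.082,0.212,0,0,0,0.06],[0.082,0.212,0,0,0,0.06],[0.082,0.212,0,0,0,0.06],[0.082,0.212,0,0,0,0.06]]])

```text
time_s: 18.45
tool_pos: [0.6289, 0.0744, 0.135]
tool_rot: [-1.859, -2.528, 0.004]
contact_force: [-3.7, 2.0, 2.6]
opening: 0.15
```

```bash
python3 -c "
from plan import *
rep('y')"
```

```text
t=18.45 pos=[0.6289 0.0744 0.135 ] ang=132.97 rad=38.0 beta=17.3 Ft=-1.34 Fr=3.97 Fz=2.57 Mz=0.24 open=0.150 q6=-11.7
NET post force = 7.59 N
```

>>> carry_out(moves=[[[0.088,0.212,0,0,0,0.06],[0.088,0.212,0,0,0,0.06],[0.088,0.212,0,0,0,0.06],[0.088,0.212,0,0,0,0.06],[0.088,0.212,0,0,0,0.06]]])

```text
time_s: 18.95
tool_pos: [0.6384, 0.0809, 0.135]
tool_rot: [-2.216, -2.222, 0.004]
contact_force: [-3.5, 1.4, 2.4]
opening: 0.147
```

>>> carry_out(moves=[[[0.088,0.212,0,0,0,0.06],[0.088,0.212,0,0,0,0.06],[0.088,0.212,0,0,0,0.06],[0.088,0.212,0,0,0,0.06],[0.088,0.212,0,0,0,0.06]]])

```text
time_s: 19.45
tool_pos: [0.6495, 0.0843, 0.135]
tool_rot: [-2.524, -1.866, 0.004]
contact_force: [-4.3, 2.2, 2.5]
opening: 0.151
```

```bash
python3 -c "
from plan import *
rep('y')"
```

```text
t=19.45 pos=[0.6495 0.0843 0.135 ] ang=97.95 rad=38.1 beta=-17.0 Ft=-3.97 Fr=2.81 Fz=2.46 Mz=0.23 open=0.151 q6=23.4
NET post force = 9.93 N
```

>>> carry_out(moves=[[[0.085,0.21,0,0,0,0.06],[0.085,0.21,0,0,0,0.06],[0.085,0.21,0,0,0,0.06],[0.085,0.21,0,0,0,0.06],[0.054,0.133,0,0,0,0.038]]])

```text
time_s: 19.95
tool_pos: [0.6602, 0.0843, 0.135]
tool_rot: [-2.758, -1.499, 0.004]
contact_force: [-2.8, 2.4, 1.6]
opening: 0.154
```

```bash
python3 -c "
from plan import *
rep('y')"
```

```text
t=19.95 pos=[0.6602 0.0843 0.135 ] ang=81.84 rad=38.1 beta=-32.9 Ft=-3.12 Fr=2.03 Fz=1.58 Mz=0.20 open=0.154 q6=39.1
NET post force = 8.47 N
```

>>> carry_out(moves=[[[0,0,0,0,0,0]]])

```text
time_s: 20.05
tool_pos: [0.6604, 0.0843, 0.1349]
tool_rot: [-2.757, -1.501, 0.003]
contact_force: [-4.4, 3.1, 2.5]
opening: 0.149
```

```bash
python3 -c "
from plan import *
rep('y')"
```

```text
t=20.05 pos=[0.6604 0.0843 0.1349] ang=81.60 rad=38.1 beta=-32.8 Ft=-4.77 Fr=2.46 Fz=2.48 Mz=0.14 open=0.149 q6=39.0
NET post force = 8.49 N
```

Yellow is at 81.6°. I'll release, lift and take a look before blue.

>>> carry_out(moves=[[[0,0,0,0,0,0],[0,0,0,0,0,0],[0,0,0,0,0,0]]], fingers=0.5)

```text
time_s: 20.35
tool_pos: [0.662, 0.0829, 0.135]
tool_rot: [2.758, 1.502, 0.001]
contact_force: [0.4, -0.2, -0.9]
opening: 0.502
```

>>> carry_out(moves=[[[0,0,-2,0,0,0],[0,0,-2,0,0,0],[0,0,-2,0,0,0],[0,0,-2,0,0,0]]])

```text
time_s: 20.75
tool_pos: [0.6618, 0.0829, 0.2158]
tool_rot: [2.759, 1.502, 0.0]
contact_force: [0.4, -0.0, 0.2]
opening: 0.498
```

```bash
python3 - <<'E'
from plan import *
from meas import *
from cell import *
import cv2
rep('y')
ci=camera_info("wrist"); im=grab_frame("wrist"); K=ci["K"];T=ci["T"]
s=fproj(T,K,(.6548,.0466,.111)); print('screw',s.round(1))
for a in (79,82,85): print(a,(fproj(T,K,(.6548+.038*np.cos(np.radians(a)),.0466+.038*np.sin(np.radians(a)),.15))-s).round(1))
c=im[195:275,240:340,::-1]; cv2.imwrite("pics/w6z.png",cv2.resize(c,None,fx=7,fy=7,interpolation=cv2.INTER_CUBIC))
plan((.5926,-.0565,.212),125,1)
E
```

```text
t=20.75 pos=[0.6618 0.0829 0.2158] ang=79.08 rad=37.0 beta=-32.9 Ft=0.41 Fr=0.07 Fz=0.16 Mz=-0.02 open=0.498 q6=39.1
NET post force = -0.81 N
screw [298.4 252.4]
79 [-17.5 -22.8]
82 [-20.3 -21.6]
85 [-23.  -20.4]
tilt 0.43 beta -32.9 n 19
[[-0.82, 0.09, 0.04, 0, 0, -0.145], [-0.82, -0.03, 0.04, 0, 0, -0.145], [-0.81, -0.15, 0.04, 0, 0, -0.145], [-0.78, -0.27, 0.04, 0, 0, -0.145], [-0.73, -0.38, 0.04, 0, 0, -0.145]]
[[-0.67, -0.48, 0.04, 0, 0, -0.145], [-0.59, -0.57, 0.04, 0, 0, -0.145], [-0.5, -0.65, 0.04, 0, 0, -0.145], [-0.41, -0.72, 0.04, 0, 0, -0.145], [-0.3, -0.77, 0.04, 0, 0, -0.145]]
[[-0.18, -0.8, 0.04, 0, 0, -0.145], [-0.07, -0.82, 0.04, 0, 0, -0.145], [0.05, -0.82, 0.04, 0, 0, -0.145], [0.17, -0.81, 0.04, 0, 0, -0.145], [0.29, -0.77, 0.04, 0, 0, -0.145]]
[[0.4, -0.72, 0.04, 0, 0, -0.145], [0.5, -0.66, 0.04, 0, 0, -0.145], [0.59, -0.58, 0.04, 0, 0, -0.145], [0.66, -0.49, 0.04, 0, 0, -0.145]]
```

View pics/w6z.png

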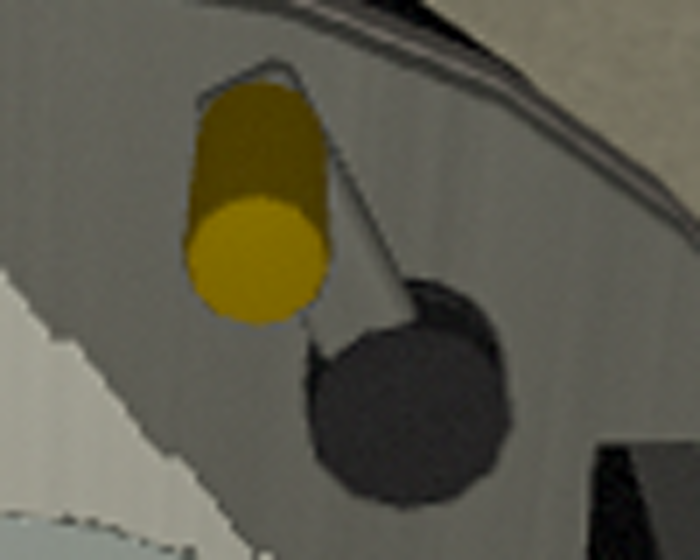

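Yellow reads about 82.5° by vision, which agrees. On to blue.

>>> carry_out(moves=[[[-0.82,0.09,0.02,0,0,-0.145],[-0.82,-0.03,0.02,0,0,-0.145],[-0.81,-0.15,0.02,0,0,-0.145],[-0.78,-0.27,0.02,0,0,-0.145],[-0.73,-0.38,0.02,0,0,-0.145]]])

```text
time_s: 21.3
tool_pos: [0.6429, 0.046, 0.2133]
tool_rot: [2.04, 2.389, -0.001]
contact_force: [-0.0, -0.1, 1.3]
opening: 0.498
```

>>> carry_out(moves=[[[-0.67,-0.48,0.02,0,0,-0.145],[-0.59,-0.57,0.02,0,0,-0.145],[-0.5,-0.65,0.02,0,0,-0.145],[-0.41,-0.72,0.02,0,0,-0.145],[-0.3,-0.77,0.02,0,0,-0.145]]])

```text
time_s: 21.8
tool_pos: [0.6242, 0.0092, 0.2124]
tool_rot: [1.06, 2.957, -0.001]
contact_force: [0.1, -1.0, 0.9]
opening: 0.506
```

>>> carry_out(moves=[[[-0.18,-0.8,0.02,0,0,-0.145],[-0.07,-0.82,0.02,0,0,-0.145],[0.05,-0.82,0.02,0,0,-0.145],[0.17,-0.81,0.02,0,0,-0.145],[0.29,-0.77,0.02,0,0,-0.145]]])

```text
time_s: 22.3
tool_pos: [0.6056, -0.0275, 0.2114]
tool_rot: [0.057, -3.141, 0.001]
contact_force: [-0.2, 0.1, -0.0]
opening: 0.5
```

>>> carry_out(moves=[[[0.4,-0.72,0,0,0,-0.145],[0.5,-0.66,0,0,0,-0.145],[0.59,-0.58,0,0,0,-0.145],[0.66,-0.49,0,0,0,-0.145],[0,0,0,0,0,0]]])

```text
time_s: 22.8
tool_pos: [0.5903, -0.0572, 0.2116]
tool_rot: [0.942, -2.996, 0.001]
contact_force: [-0.0, -0.4, -0.4]
opening: 0.502
```

>>> carry_out(moves=[[[0,0,0,0,0,0]]])

```text
time_s: 22.9
tool_pos: [0.5908, -0.0563, 0.2117]
tool_rot: [-0.939, 2.998, 0.0]
contact_force: [-0.6, -0.1, 1.0]
opening: 0.5
```

```bash
python3 - <<'E'
from plan import *
from meas import *
from cell import *
import cv2
rep('b')
ci=camera_info("wrist"); im=grab_frame("wrist"); cv2.imwrite("pics/w7.png",im[:,:,::-1]); K=ci["K"];T=ci["T"]
print('screw',fproj(T,K,(.5613,-.0782,.111)).round(1),'post',fproj(T,K,(.5926,-.0565,.15)).round(1))
plan((.5931,-.0562,.132),125,0,smax=2.2)
E
```

```text
t=22.90 pos=[ 0.5908 -0.0563  0.2117] ang=36.55 rad=36.7 beta=124.8 Ft=-0.34 Fr=-0.55 Fz=0.98 Mz=-0.03 open=0.500 q6=-131.3
NET post force = -0.35 N
screw [278.5 167.3] post [278.2 237.1]
tilt 0.01 beta 124.8 n 4
[[-0.04, -0.03, 1.99, 0, 0, -0.0008], [-0.04, -0.03, 1.99, 0, 0, -0.0008], [-0.04, -0.03, 1.99, 0, 0, -0.0008], [-0.04, -0.03, 1.99, 0, 0, -0.0008]]
```

View pics/w7.png

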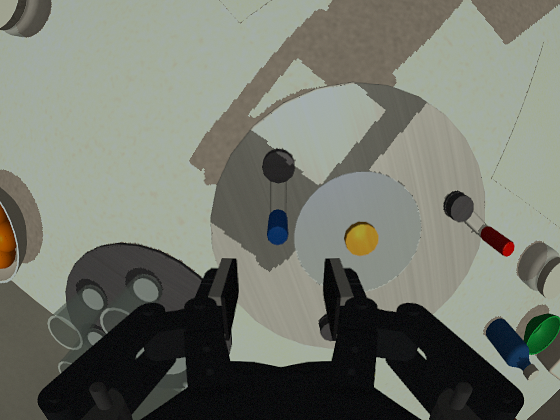

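>>> carry_out(moves=[[[-0.04,-0.03,2,0,0,0],[-0.04,-0.03,2,0,0,0],[-0.04,-0.03,2,0,0,0],[-0.02,0,1.9,0,0,0],[0,0,0,0,0,0]]])

```text
time_s: 23.45
tool_pos: [0.5908, -0.0556, 0.1302]
tool_rot: [0.941, -2.992, -0.004]
contact_force: [-0.6, -0.5, -0.7]
opening: 0.501
```

```bash
python3 - <<'E'
from plan import *
from cell import *
import cv2
im=grab_frame("wrist"); cv2.imwrite("pics/w8.png",im[200:360,180:380,::-1]); rep('b')
E
```

```text
t=23.50 pos=[ 0.5919 -0.0558  0.1319] ang=36.25 rad=37.9 beta=124.9 Ft=0.96 Fr=0.11 Fz=0.46 Mz=0.00 open=0.502 q6=-131.4
NET post force = -0.88 N
```

View pics/w8.png

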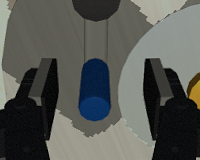

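>>> carry_out(moves=[[[0,-0.1,-0.05,0,0,0],[0,0,0,0,0,0],[0,0,0,0,0,0],[0,0,-0.1,0,0,0],[0,0,0,0,0,0]]], fingers=0.0, force=30)

```text
time_s: 24.0
tool_pos: [0.5938, -0.057, 0.1351]
tool_rot: [-0.943, 2.994, -0.001]
contact_force: [2.8, 0.1, -0.1]
opening: 0.153
```

```bash
python3 -c "
from plan import *
rep('b')"
```

```text
t=24.00 pos=[ 0.5938 -0.057   0.1351] ang=33.15 rad=38.8 beta=125.0 Ft=1.46 Fr=2.45 Fz=-0.07 Mz=0.06 open=0.153 q6=-131.6
NET post force = 0.11 N
```

>>> carry_out(moves=[[[0.002,-0.133,0,0,0,0.035],[0.002,-0.133,0,0,0,0.035]]])

```text
time_s: 24.2
tool_pos: [0.5952, -0.0592, 0.135]
tool_rot: [-0.836, 3.026, -0.001]
contact_force: [1.3, 0.2, 0.6]
opening: 0.148
```

```bash
python3 -c "
from plan import *
rep('b')"
```

```text
t=24.20 pos=[ 0.5952 -0.0592  0.135 ] ang=29.25 rad=38.9 beta=120.9 Ft=0.49 Fr=1.23 Fz=0.59 Mz=0.04 open=0.148 q6=-127.7
NET post force = 0.47 N
```

>>> carry_out(moves=[[[0.002,-0.136,0,0,0,0.035],[0.002,-0.136,0,0,0,0.035]]])

```text
time_s: 24.4
tool_pos: [0.5965, -0.0616, 0.135]
tool_rot: [-0.73, 3.054, -0.001]
contact_force: [1.4, 0.8, 0.6]
opening: 0.15
```

```bash
python3 -c "
from plan import *
rep('b')"
```

```text
t=24.40 pos=[ 0.5965 -0.0616  0.135 ] ang=25.20 rad=38.9 beta=116.9 Ft=-0.19 Fr=1.60 Fz=0.65 Mz=0.02 open=0.150 q6=-123.9
NET post force = 0.74 N
```

>>> carry_out(moves=[[[0.002,-0.136,0,0,0,0.035],[0.002,-0.136,0,0,0,0.035]]])

```text
time_s: 24.6
tool_pos: [0.5976, -0.0641, 0.135]
tool_rot: [-0.622, 3.078, -0.001]
contact_force: [1.5, -0.3, 0.7]
opening: 0.148
```

```bash
python3 -c "
from plan import *
rep('b')"
```

```text
t=24.60 pos=[ 0.5976 -0.0641  0.135 ] ang=21.22 rad=38.9 beta=112.9 Ft=0.79 Fr=1.25 Fz=0.73 Mz=0.00 open=0.148 q6=-120.1
NET post force = -0.70 N
```

>>> carry_out(moves=[[[0.002,-0.136,0,0,0,0.035],[0.002,-0.136,0,0,0,0.035]]])

```text
time_s: 24.8
tool_pos: [0.5986, -0.0667, 0.135]
tool_rot: [-0.514, 3.097, -0.001]
contact_force: [1.9, 0.2, 1.2]
opening: 0.146
```

```bash
python3 -c "
from plan import *
rep('b')"
```

```text
t=24.80 pos=[ 0.5986 -0.0667  0.135 ] ang=17.21 rad=39.0 beta=108.9 Ft=0.39 Fr=1.83 Fz=1.16 Mz=0.05 open=0.146 q6=-116.3
NET post force = 1.05 N
```

>>> carry_out(moves=[[[0,-0.136,0,0,0,0.035],[0,-0.136,0,0,0,0.035]]])

```text
time_s: 25.0
tool_pos: [0.5993, -0.0693, 0.135]
tool_rot: [-0.406, 3.114, -0.001]
contact_force: [1.9, -0.3, 0.9]
opening: 0.15
```

```bash
python3 -c "
from plan import *
rep('b')"
```

```text
t=25.00 pos=[ 0.5993 -0.0693  0.135 ] ang=13.24 rad=39.1 beta=104.8 Ft=0.69 Fr=1.76 Fz=0.89 Mz=0.02 open=0.150 q6=-112.5
NET post force = -0.11 N
```

>>> carry_out(moves=[[[0,-0.136,0,0,0,0.035],[0,-0.136,0,0,0,0.035]]])

```text
time_s: 25.2
tool_pos: [0.5999, -0.072, 0.135]
tool_rot: [-0.296, 3.126, -0.001]
contact_force: [1.3, 0.0, 0.7]
opening: 0.15
```

```bash
python3 -c "
from plan import *
rep('b')"
```

```text
t=25.20 pos=[ 0.5999 -0.072   0.135 ] ang=9.16 rad=39.1 beta=100.8 Ft=0.18 Fr=1.31 Fz=0.70 Mz=0.01 open=0.150 q6=-108.8
NET post force = 0.13 N
```

>>> carry_out(moves=[[[0,-0.136,0,0,0,0.035],[0,-0.136,0,0,0,0.035]]])

```text
time_s: 25.4
tool_pos: [0.6003, -0.0746, 0.135]
tool_rot: [-0.187, 3.135, -0.001]
contact_force: [0.6, -0.6, 1.3]
opening: 0.146
```

```bash
python3 -c "
from plan import *
rep('b')"
```

```text
t=25.40 pos=[ 0.6003 -0.0746  0.135 ] ang=5.21 rad=39.1 beta=96.8 Ft=0.68 Fr=0.53 Fz=1.34 Mz=0.03 open=0.146 q6=-105.0
NET post force = 0.04 N
```

>>> carry_out(moves=[[[0.002,-0.136,0,0,0,0.035],[0.002,-0.136,0,0,0,0.035]]])

```text
time_s: 25.6
tool_pos: [0.6005, -0.0774, 0.135]
tool_rot: [-0.077, 3.139, -0.001]
contact_force: [1.5, 0.9, 0.8]
opening: 0.148
```

```bash
python3 -c "
from plan import *
rep('b')"
```

```text
t=25.60 pos=[ 0.6005 -0.0774  0.135 ] ang=1.21 rad=39.2 beta=92.8 Ft=-0.89 Fr=1.52 Fz=0.79 Mz=0.05 open=0.148 q6=-101.2
NET post force = 2.12 N
```

>>> carry_out(moves=[[[0.002,-0.136,0,0,0,0.035],[0.002,-0.136,0,0,0,0.035]]])

```text
time_s: 25.8
tool_pos: [0.6005, -0.0797, 0.135]
tool_rot: [0.033, 3.14, 0.001]
contact_force: [1.3, 3.3, 1.9]
opening: 0.147
```

```bash
python3 -c "
from plan import *
rep('b')"
```

```text
t=25.80 pos=[ 0.6005 -0.0797  0.135 ] ang=357.77 rad=39.2 beta=88.8 Ft=-3.34 Fr=1.18 Fz=1.87 Mz=0.14 open=0.147 q6=-97.5
NET post force = 7.18 N
```

>>> carry_out(moves=[[[0.002,-0.136,0,0,0,0.035],[0.002,-0.136,0,0,0,0.035]]])

```text
time_s: 26.0
tool_pos: [0.6004, -0.0821, 0.135]
tool_rot: [0.142, 3.137, 0.002]
contact_force: [2.2, 1.9, 2.0]
opening: 0.149
```

```bash
python3 -c "
from plan import *
rep('b')"
```

```text
t=26.00 pos=[ 0.6004 -0.0821  0.135 ] ang=354.34 rad=39.3 beta=84.8 Ft=-2.10 Fr=2.01 Fz=1.96 Mz=0.20 open=0.149 q6=-93.7
NET post force = 7.55 N
```

Blue bit at about 359.0° (±1°), so the target is 269.0°.

>>> carry_out(moves=[[[0.004,-0.233,0,0,0,0.06],[0.004,-0.233,0,0,0,0.06],[0.004,-0.233,0,0,0,0.06],[0.004,-0.233,0,0,0,0.06],[0.004,-0.233,0,0,0,0.06]]])

```text
time_s: 26.5
tool_pos: [0.5976, -0.0934, 0.1349]
tool_rot: [0.611, 3.081, 0.002]
contact_force: [0.2, 2.3, 1.0]
opening: 0.148
```

```bash
python3 -c "
from plan import *
rep('b')"
```

```text
t=26.50 pos=[ 0.5976 -0.0934  0.1349] ang=337.33 rad=39.4 beta=67.6 Ft=-2.21 Fr=-0.71 Fz=1.02 Mz=0.21 open=0.148 q6=-77.6
NET post force = 7.83 N
```

>>> carry_out(moves=[[[0.004,-0.233,0,0,0,0.06],[0.004,-0.233,0,0,0,0.06],[0.004,-0.233,0,0,0,0.06],[0.004,-0.233,0,0,0,0.06],[0.004,-0.233,0,0,0,0.06]]])

```text
time_s: 27.0
tool_pos: [0.5917, -0.1034, 0.1349]
tool_rot: [1.065, 2.955, 0.002]
contact_force: [0.8, 2.8, -0.2]
opening: 0.151
```

```bash
python3 -c "
from plan import *
rep('b')"
```

```text
t=27.00 pos=[ 0.5917 -0.1034  0.1349] ang=320.39 rad=39.5 beta=50.4 Ft=-2.66 Fr=-1.22 Fz=-0.23 Mz=0.21 open=0.151 q6=-61.5
NET post force = 8.28 N
```

>>> carry_out(moves=[[[0.004,-0.233,0,0,0,0.06],[0.004,-0.233,0,0,0,0.06],[0.004,-0.233,0,0,0,0.06],[0.004,-0.233,0,0,0,0.06],[0.004,-0.233,0,0,0,0.06]]])

```text
time_s: 27.5
tool_pos: [0.5832, -0.1112, 0.1348]
tool_rot: [1.494, 2.763, 0.002]
contact_force: [0.6, 2.4, 1.0]
opening: 0.149
```

>>> carry_out(moves=[[[0.004,-0.233,0,0,0,0.06],[0.004,-0.233,0,0,0,0.06],[0.004,-0.233,0,0,0,0.06],[0.004,-0.233,0,0,0,0.06],[0.004,-0.233,0,0,0,0.06]]])

```text
time_s: 28.0
tool_pos: [0.5728, -0.1161, 0.1348]
tool_rot: [-1.891, -2.509, -0.002]
contact_force: [1.2, 2.4, 0.5]
opening: 0.147
```

```bash
python3 -c "
from plan import *
rep('b')"
```

```text
t=28.00 pos=[ 0.5728 -0.1161  0.1348] ang=286.84 rad=39.6 beta=16.0 Ft=-1.84 Fr=-1.93 Fz=0.53 Mz=0.31 open=0.147 q6=-28.7
NET post force = 10.02 N
```

>>> carry_out(moves=[[[0.004,-0.235,0,0,0,0.06],[0.004,-0.235,0,0,0,0.06],[0.004,-0.235,0,0,0,0.06],[0.004,-0.235,0,0,0,0.06],[0.004,-0.223,0,0,0,0.057]]])

```text
time_s: 28.5
tool_pos: [0.5614, -0.1178, 0.1348]
tool_rot: [2.241, 2.202, 0.003]
contact_force: [2.0, 3.0, -0.3]
opening: 0.149
```

```bash
python3 -c "
from plan import *
rep('b')"
```

```text
t=28.50 pos=[ 0.5614 -0.1178  0.1348] ang=270.18 rad=39.6 beta=-1.0 Ft=-2.06 Fr=-3.01 Fz=-0.29 Mz=0.32 open=0.149 q6=-12.1
NET post force = 10.52 N
```

>>> carry_out(moves=[[[0,0,0,0,0,0]]])

```text
time_s: 28.6
tool_pos: [0.5613, -0.1178, 0.1348]
tool_rot: [-2.238, -2.204, -0.002]
contact_force: [2.1, 3.0, 0.4]
opening: 0.148
```

```bash
python3 -c "
from plan import *
rep('b')"
```

```text
t=28.60 pos=[ 0.5613 -0.1178  0.1348] ang=270.01 rad=39.6 beta=-0.9 Ft=-2.11 Fr=-3.00 Fz=0.40 Mz=0.19 open=0.148 q6=-12.2
NET post force = 7.21 N
```

>>> carry_out(moves=[[[0,0,0,0,0,0],[0,0,0,0,0,0],[0,0,0,0,0,0]]], fingers=0.5)

```text
time_s: 28.9
tool_pos: [0.5607, -0.1188, 0.1344]
tool_rot: [-2.238, -2.204, 0.001]
contact_force: [-0.5, 0.2, -0.1]
opening: 0.501
```

>>> carry_out(moves=[[[0,0,-2,0,0,0],[0,0,-2,0,0,0],[0,0,-2,0,0,0],[0,0,-2,0,0,0],[0,0,0,0,0,0]]])

```text
time_s: 29.4
tool_pos: [0.5624, -0.1191, 0.2172]
tool_rot: [2.235, 2.2, 0.004]
contact_force: [0.1, -0.1, 0.1]
opening: 0.503
```

```bash
python3 - <<'E'
from plan import *
from meas import *
from cell import *
import cv2
rep('b')
ci=camera_info("wrist"); im=grab_frame("wrist"); K=ci["K"];T=ci["T"]
s=fproj(T,K,(.5613,-.0782,.111)); print('screw',s.round(1))
for a in (265,269,273): print(a,(fproj(T,K,(.5613+.038*np.cos(np.radians(a)),-.0782+.038*np.sin(np.radians(a)),.15))-s).round(1))
cv2.imwrite("pics/w9.png",im[:,:,::-1]); t=grab_frame("top"); cv2.imwrite("pics/top9.png",cv2.resize(t[:,:,::-1],None,fx=1.4,fy=1.4))
E
```

```text
t=29.40 pos=[ 0.5624 -0.1191  0.2172] ang=271.58 rad=41.0 beta=-0.9 Ft=-0.11 Fr=0.11 Fz=0.11 Mz=0.04 open=0.503 q6=-12.2
NET post force = 1.22 N
screw [278.3 159. ]
265 [-4.  67.3]
269 [ 0.1 67.5]
273 [ 4.1 67.3]
```

View pics/w9.png

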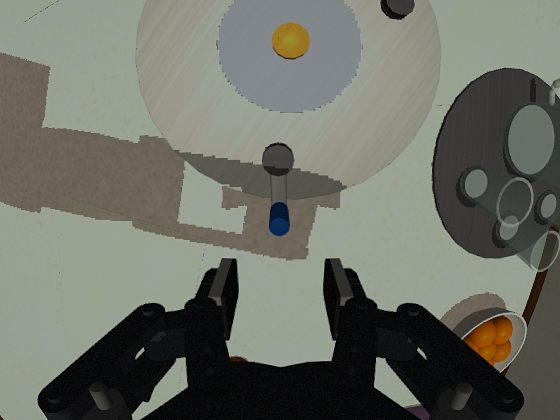

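View pics/top9.png

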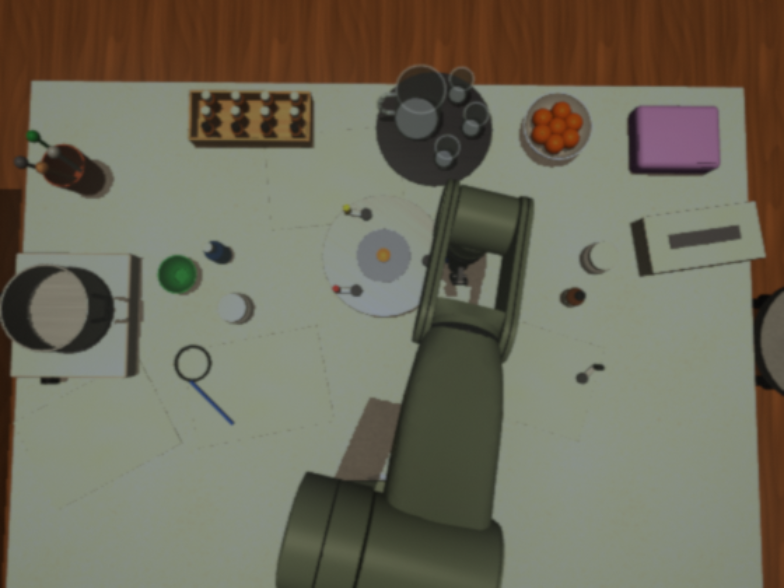

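The wrist view shows the blue post at (279,227) and its screw at (278,159), so the crank is at about 270°, as intended. In the top view the other items are where they started, and the gripper is clear of the pot.

```bash
python3 -c "
from cell import *
print(observe()['contact_force']); print(close_job())"
```

```text
[ 0.70558009  0.09137107 -0.96279877]
the job is handed in; nothing more can be done
None
```

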